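Hold a sample tube down on the sprung seat of a tube reader

TASK

Take a reading in the small tube reader: first turn its bar knob clockwise until it clicks over and the cover has swung fully off the well, then stand the capped sample tube upright in the well and press it gently down against the sprung seat until the seat meets its hard stop. Finish while still holding the tube pressed down on the stop (do not let go; the reading runs while you hold), and leave the bottle and the cup standing where they are.

Things in the scene. Friction and masses are not known exactly. Their poses are not given: they have to be found in the camera images.
- reader: The tube reader, a fixed instrument: white casing 112 (x) x 152 (y) x 30 mm with, on top of it, a grey round well turret (50 mm across, rim 85 mm above the worktop) at local (0, +35) mm and a thin pillar that carries the swing cover at local (0, -35) mm. Origin at the centre of its underside on the worktop; local -x is its front with the display, local z up. It does not move when pushed, and its position and yaw differ each time.
- well (a point): Centre of the well's mouth, at the height of the turret's rim (85 mm above the worktop). Axes as the reader. The round bore is 35 mm wide and straight, with square edges; at rest the seat in it lies 32 mm below this point, at the hard stop 46 mm below.
- seat (a joint): How far the sprung seat in the well is pushed down, in m: 0 at rest, 0.014 at its hard stop. The spring pushes back with 3.5 N at the start and about 8.4 N at the stop; it lifts the tube again if nobody presses.
- cover (a joint): Angle of the swing cover, in rad, growing clockwise seen from above: 0 = shut (the disc lies over the well), 1.2 = fully open. A snap spring holds it at both ends: it resists with about 0.06 N m at first, less and less up to the middle, springs back if let go before 0.6 rad, and past that clicks over by itself to 1.2. Stops at 0 and 1.2.
- knob_grip (a point): Grip point of the cover's bar knob, on the vertical axis of the cover, 25 mm above the rim level (110 mm above the worktop). The bar is 12 mm thick, 44 mm long and 30 mm high (from 91 to 121 mm above the worktop); its length runs along this point's y axis, which turns with the cover and points to the cover disc. A hub 34 mm across and the 5 mm thick cover arm, both 85 to 93 mm above the worktop, lie under the bar and turn with it.
- cover_disc (a point): Centre of the top of the cover disc (50 mm across, 5 mm thick), 70 mm from the cover's axis, 91 mm above the worktop. Over the well when shut; when open it has swung 79 mm away towards the back (local +x side) of the reader.
- tube: The sample tube, loose: a clear upright self-standing tube with a screwed-on ribbed cap, 118 mm tall, about 50 g. Body 30 mm across, cap 36 mm across and from 104 to 118 mm above its foot. Origin at the centre of its foot, z along the tube towards the cap. The only tube on the worktop; it stands among the bottle and the cup, which may have changed places with it.
- bottle: Bystander: a round bottle 46 mm across and 118 mm tall with a screw cap, loose, upright. Origin at the centre of its underside.
- cup: Bystander: an open clear plastic cup 61 mm across and 88 mm tall, loose, upright and light (20 g). Origin at the centre of its underside.
Things that resemble listed ones, but are neither listed nor needed, are in the scene too. What is shaped like the tube but pink is not meant.

How it is judged:
On the way, in this order (a step that is already met when the one before it is completed fails the run):
1. the knob has clicked over and the cover is fully open (value of joint cover above 1.05 rad), for 0.2 s.
2. the tube has entered the well, upright (horizontal distance between tube and well below 0.005 m and z of tube in the frame of well below -0.012 m and angle between tube's own z axis and vertical below 0.2 rad), for 0.05 s.
3. the tube has pressed the seat down to its stop (value of joint seat above 0.0125 m and z of tube in the frame of well below -0.0435 m), for 0.3 s.
At the end, for the whole second after the job is handed in: Through the last second the fingers press the tube (over 3 N), the seat is within 1.5 mm of its stop, the tube's foot over 43.5 mm below the rim and within 5 mm of the well's axis, tube upright (0.15 rad) and still, cover open (over 1.05 rad), bottle and cup upright within 30 mm of their places (all of step 3 and horizontal distance between tube and well below 0.005 m and angle between each of tube, bottle, cup's own z axis and vertical below 0.15 rad and linear speed of tube below 0.02 m/s and contact force between the fingers and tube above 3 N and value of joint cover above 1.05 rad); the arm keeps its last pose, push and grip.
It fails at once if the tube is rammed: more than 60 N between the tube and the reader (contact force between tube and reader above 60 N).
It fails at once if the bottle is moved by more than 30 mm (distance of bottle from where it was at the start of the episode above 0.03 m).
It fails at once if the cup is moved by more than 30 mm (distance of cup from where it was at the start of the episode above 0.03 m).
It also fails if it takes over 61 s, if anything falls off the work surface, if the arm or the gripper's body presses on something with over 40 N, if the wrist force passes 120 N, or if a joint passes its speed limit or range.

ROBOT

A 7-joint arm with a two-finger parallel gripper is mounted at the origin on a cart in front of the work surface, level with it; the furniture and walls round the work are solid. World frame = base frame: x ahead of the robot, y to its left, z up, the work surface at z = 0. Lengths are in m, angles in rad, forces in N, time in s.
With the tool pointing down it reaches from about 0.4 to 0.875 m from the base axis. Payload 19.3 kg.
Tool frame: the origin (TCP) lies midway between the tips of the shut fingers; the grasp point (between the pads) lies 19 mm behind it (robot.pinch_z is the distance from the TCP to the grasp point, in m); x points along the fingers, y is the direction in which the jaws open and shut, and the axes are right-handed (so a half turn about x gives the same grasp; the last joint's range is limited). The gripper opens to 85 mm and grips with 20 to 120 N. Pads are 22 mm wide; open, the fingers measure 114 mm over their backs; the gripper's body (76 mm by 85 mm) begins 54 mm behind the grasp point. The pads swing forward as they close: fully open they stand 13 mm farther back than shut.
Start: joints at [-0.07, 0.521, -0.036, 1.599, 0.021, 1.021, -0.113], TCP at [0.625, -0, 0.231] pointing down, gripper open.
Joint ranges: [-2.91, 2.91], [-0.3, 2.13], [-1.5, 1.42], [0.17, 2.43], [-1.26, 4.41], [0.16, 1.93], [-2.52, 2.52]. Speed limits (rad/s): [1.89, 1.89, 2.39, 2.39, 3.01, 3.01, 3.01].

INTERFACE

Orientations are given as a unit quaternion [x, y, z, w].
In Python, from cell import monitor, grab_frame, sign_off, robot gives the robot as it stands.
- The arm moves only by the tool send_rows, never from a script. Its argument "plan" is a list of rows, each a list of 6 numbers: the shift along the world's x, y, z normalised to -1 to 1, where 1 is 20 mm, then the turn, a rotation vector about the world's x, y, z normalised to -1 to 1, where 1 is 30 degrees. A call has 1 to 10 rows; each row shifts and turns the commanded pose from where the row before left it; what a row does not reach is not made up. A row lasts 1/10 s, in which the tool goes at most 50 mm and 8.59 degrees, less where a joint would pass 70% of its speed; a pose out of reach is approached as far as the arm can. A call with a number of a shift or a turn outside -1 to 1 is refused whole. A call with a gripper value outside its range is refused whole. "gripper" is the opening, from 0 (shut) to 1 (fully open), set as the call begins (left out, the last holds). The fingers move at their own pace and stop on an object; the grip force is fixed at half the most. Time passes only in rows, so rows that do not move let the fingers close. It gives the time, the measured TCP pose, the force and the opening at its end, in the units of the state.
- monitor.get_obs(): the state, without advancing time (a new reading comes with each control period).
- grab_frame(name): name is "scene" or "side" or "wrist"; returns a dict with "img" (384x512x3 uint8, red, green, blue), "intrinsics" (3x3 intrinsics, pixels), "k1" (the pictures are not rectified: a ray, as slopes to the right and down, at radius r is drawn at 1 + k1 r^2 times it, then the intrinsics apply), "rvec" (rotation vector, rad) and "tvec" (3), from world to camera coordinates, as OpenCV has them. Camera axes: x right, y down, z forward; pixel columns grow to the right and rows downward; lengths in m; the calibration is good to about 2 mm. A picture is of the moment at which its call begins. There is no depth.
- sign_off(): hands the job in, once; it reports no verdict.
The state is a dict: "time_s": time; "q": joint angles; "qvel": joint speeds; "joint_efforts": joint torques, N m; "eef_pos": TCP position; "orientation": TCP orientation; "contact_force": force on the tool from outside, world axes, zero at the start; "ft_torque": the same for the moment, N m; "finger_gap": finger opening in m.
Only numpy, scipy, OpenCV 4.12 (cv2) and the standard library are available. Lean on these libraries where they do the work, as an engineer would, in place of code of your own. Each camera call takes 0.05 s, during which the arm holds its last target.

## Working session

There is one attempt and no reset: what is moved stays moved. The work goes in short steps, Python scripts to look and compute and a tool call to move; the robot and the scene stay as the last step left them, time stands still between calls to the robot, and variables do not carry over. Pictures are saved under pics/ and viewed, and the job is handed in when it is done.

Besides the shell and the picture viewer there is one more tool, called after "Emit:" by a JSON object that holds its "fn" and its "kwargs", one argument or row to a line. send_rows: Moves the arm, as the interface text tells. Scaled input: -1 to 1 covers 20 mm each way for a shift and 30 degrees each way for a turn. Its arguments: {"type":"object","properties":{"plan":{"type":"array","items":{"type":"array","items":{"type":"number","minimum":-1,"maximum":1}}},"gripper":{"type":"number"}},"required":["plan"]}

```bash
mkdir -p pics; ls; cat > h.py <<'E'
import numpy as np, cv2
from cell import monitor, grab_frame, sign_off, robot
def snap(name,fn):
    f=grab_frame(name); cv2.imwrite('pics/'+fn,f['img'][:,:,::-1]); np.savez('pics/'+fn+'.npz',**{k:np.array(v) for k,v in f.items()}); return f
def load(fn):
    return dict(np.load('pics/'+fn+'.npz'))
def ray(f,u,v):
    K=np.array(f['intrinsics']);xd=np.array([(u-K[0,2])/K[0,0],(v-K[1,2])/K[1,1]]);x=xd.copy()
    for _ in range(30): x=xd/(1+float(f['k1'])*(x@x))
    R=cv2.Rodrigues(np.array(f['rvec'],float))[0];t=np.array(f['tvec'],float).ravel()
    return -R.T@t, R.T@np.array([x[0],x[1],1])
def atz(f,u,v,z):
    c,d=ray(f,u,v); return c+d*(z-c[2])/d[2]
def proj(f,P):
    P=np.atleast_2d(P);R=cv2.Rodrigues(np.array(f['rvec'],float))[0];t=np.array(f['tvec'],float).ravel()
    c=P@R.T+t; x=c[:,:2]/c[:,2:]; x=x*(1+float(f['k1'])*(x**2).sum(1,keepdims=True))
    K=np.array(f['intrinsics']); return x*[K[0,0],K[1,1]]+[K[0,2],K[1,2]]
E
python3 - <<'E'
from h import *
for n in ['scene','side','wrist']:
    f=snap(n,n+'0.png'); print(n,ray(f,256,192),f['k1'],f['intrinsics'][0])
o=monitor.get_obs();print(o)
E
```

```text
pics
scene (array([ 0.03207665, -0.51430955,  0.76109971]), array([ 0.54865681,  0.35241018, -0.75820199])) -0.1165364189025726 [459.21130587   0.         257.17052213]
side (array([ 0.25148839, -0.97061672,  0.71131086]), array([ 0.25387187,  0.75191641, -0.60870768])) -0.01812184539450986 [472.27013338   0.         263.83256647]
wrist (array([0.6243371 , 0.07561574, 0.37359586]), array([-0.00428318, -0.27957058, -0.96025031])) -0.05216569509243963 [288.50556837   0.         257.16156618]
{'time_s': 0.15, 'q': array([-0.07018448,  0.52186871, -0.03635231,  1.59984425,  0.02119581,
        1.02106041, -0.11276953]), 'qvel': array([-0.0003466 , -0.00211376, -0.0001105 , -0.00189553,  0.00145956,
       -0.00142413,  0.00013726]), 'joint_efforts': array([ 4.00798544e-04, -9.27376485e+01,  1.98035471e+00, -3.70049715e+01,
        1.79930578e-02,  6.46477114e-03, -1.41420460e-05]), 'eef_pos': array([ 6.24773806e-01, -2.09066446e-05,  2.30874634e-01]), 'orientation': array([-0.49978703, -0.5001955 ,  0.50020218, -0.49981513]), 'contact_force': array([ 0.56980542,  0.53919908, -0.06074745]), 'ft_torque': array([-0.05520356,  0.03056808, -0.00399097]), 'finger_gap': 0.08554639407476321}
```

View pics/scene0.png

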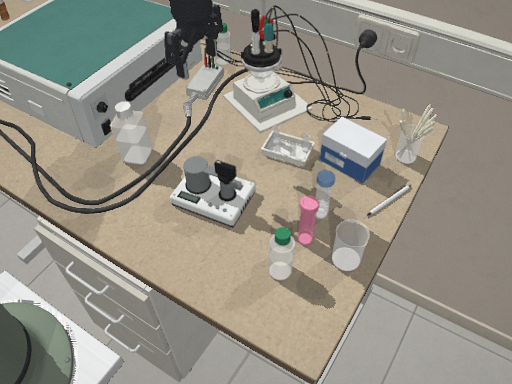

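View pics/side0.png

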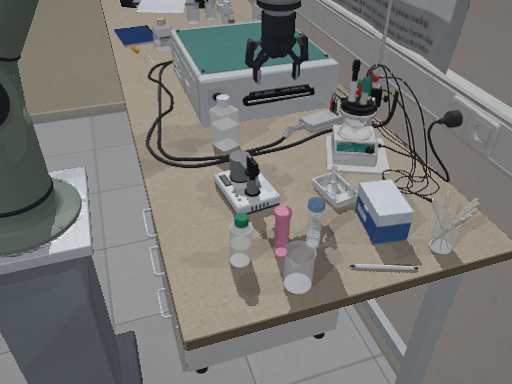

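View pics/wrist0.png

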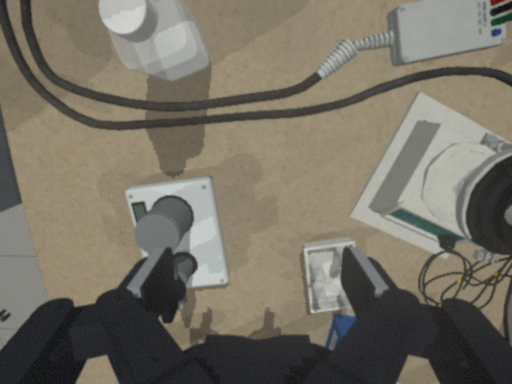

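The scene shows the reader (about 213,190 in the scene view), the blue-capped clear tube (325,185), the pink decoy (307,220), the green-capped bottle (282,255) and the cup (350,245). I'll zoom in next.

```bash
python3 - <<'E'
import cv2
a=cv2.imread('pics/scene0.png');b=cv2.imread('pics/side0.png');c=cv2.imread('pics/wrist0.png')
def crop(i,x0,y0,w,h,s,fn): cv2.imwrite('pics/'+fn,cv2.resize(i[y0:y0+h,x0:x0+w],None,fx=s,fy=s,interpolation=cv2.INTER_CUBIC))
crop(a,160,140,120,90,6,'c1.png');crop(b,200,140,100,80,7,'c2.png');crop(c,110,160,140,140,4,'c3.png')
crop(a,260,160,120,130,4,'c4.png');crop(b,215,190,130,110,5,'c5.png')
E
```

```text
(no output)
```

View pics/c1.png

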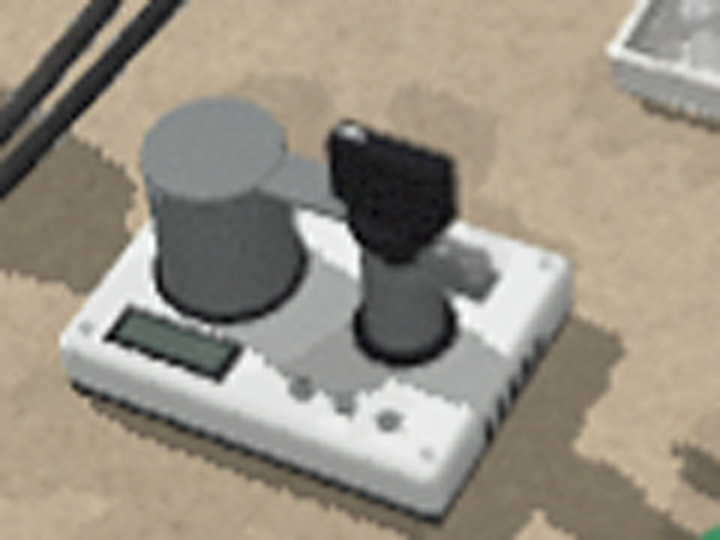

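View pics/c2.png

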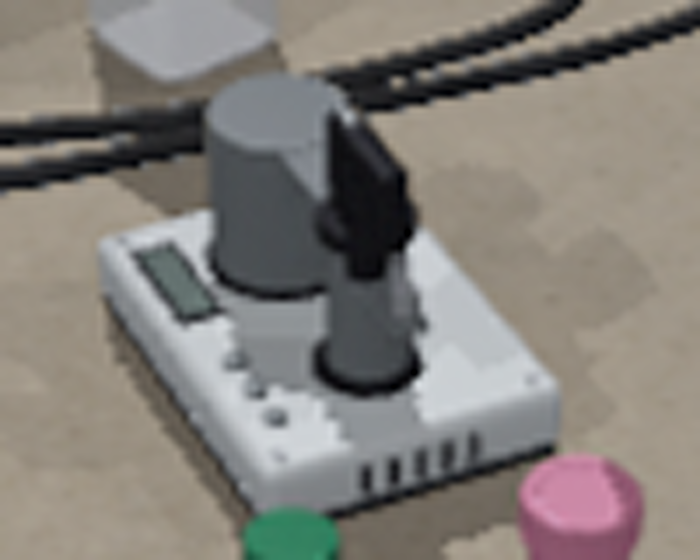

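View pics/c3.png

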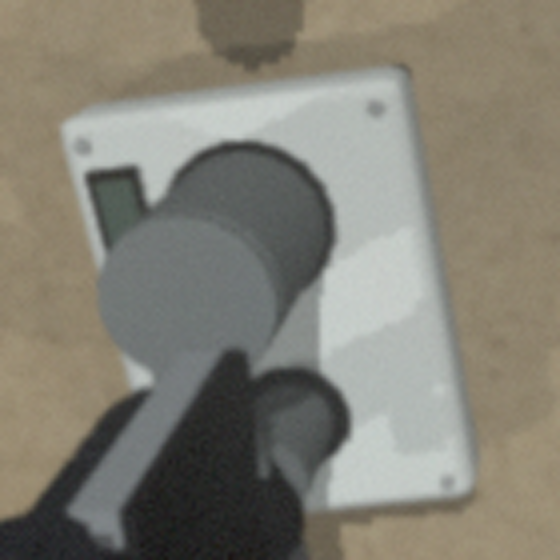

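View pics/c4.png

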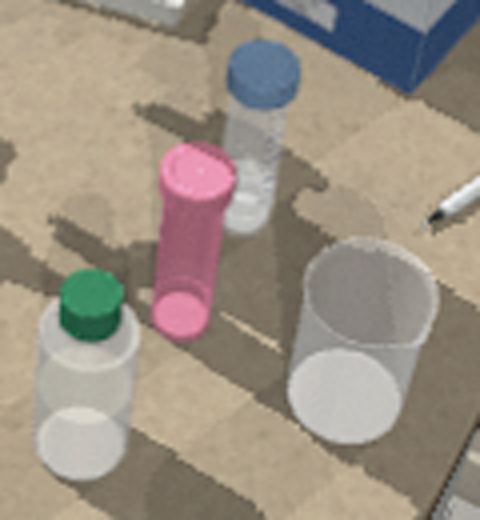

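View pics/c5.png

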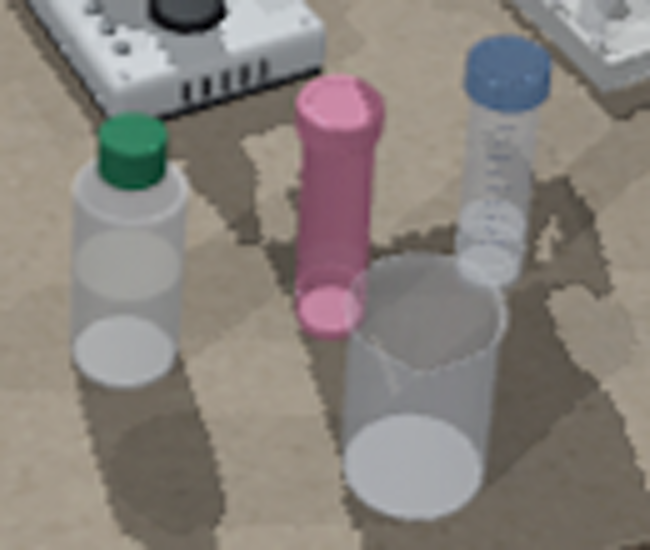

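```bash
python3 - <<'E'
from h import *
from scipy.optimize import least_squares
S,D,W=load('scene0.png'),load('side0.png'),load('wrist0.png')
print('tube',atz(S,325.75,175.5,.118),atz(D,316.6,201.6,.118), atz(D,215+488/5,190+268/5,0), atz(S,260+243/4,160+218/4,0))
print('disc',atz(S,195.5,164.7,.091),atz(D,200+278/7,140+112/7,.091),atz(W,110+188/4,160+293/4,.091))
for n,f,u,v,z in [('A',W,125.5,190,.03),('B',W,210,177,.03),('C',W,228.7,283.7,.03),('S front',S,160+440/6,140+520/6,0),('Sleft',S,160+65/6,140+345/6,.025),('Sright',S,160+572/6,140+265/6,.025),
 ('Dfront',D,200+255/7,140+515/7,0),('Dleft',D,200+100/7,140+245/7,.025),('Dr',D,200+560/7,140+385/7,.025)]: print(n,atz(f,u,v,z))
print('knobtop',atz(S,160+390/6,140+145/6,.121),atz(D,200+367/7,140+140/7,.121))
print('cup',atz(S,260+345/4,160+395/4,0),atz(D,215+413/5,190+467/5,0))
print('bottle',atz(S,260+82/4,160+443/4,0),atz(D,215+125/5,190+350/5,0))
print('pink',atz(S,260+182/4,160+315/4,0),atz(D,215+330/5,190+310/5,0),atz(S,260+200/4,160+168/4,.118))
E
```

```text
tube [ 0.60255217 -0.30663424  0.118     ] [ 0.60503021 -0.30586342  0.118     ] [ 0.60667996 -0.30467617  0.        ] [ 0.6014514  -0.30936926  0.        ]
disc [ 0.51432744 -0.05897322  0.091     ] [ 0.51794904 -0.05782141  0.091     ] [ 0.51654412 -0.05267561  0.091     ]
A [ 0.45948409 -0.02155857  0.03      ]
B [ 0.56660093 -0.00524506  0.03      ]
C [ 0.58475185 -0.15634568  0.03      ]
S front [ 0.4788047  -0.17087783  0.        ]
Sleft [ 0.45760458 -0.02777551  0.025     ]
Sright [ 0.58276432 -0.15916538  0.025     ]
Dfront [ 0.47860904 -0.15620053  0.        ]
Dleft [ 0.46067811 -0.02418024  0.025     ]
Dr [ 0.58810229 -0.15159719  0.025     ]
knobtop [ 0.52403527 -0.12757897  0.121     ] [ 0.52752446 -0.12652597  0.121     ]
cup [ 0.52981711 -0.40165445  0.        ] [ 0.53236225 -0.39928613  0.        ]
bottle [ 0.43948403 -0.30576158  0.        ] [ 0.44296392 -0.3021244   0.        ]
pink [ 0.53007299 -0.31124647  0.        ] [ 0.53236674 -0.30706017  0.        ] [ 0.52861986 -0.31147313  0.118     ]
```

Emit:
{"fn": "send_rows", "kwargs": {
  "plan": [
    [-0.7,-0.9,-0.3,0,0,0.036],
    [-0.7,-0.9,-0.3,0,0,0.036],
    [-0.7,-0.9,-0.3,0,0,0.036],
    [-0.7,-0.9,-0.3,0,0,0.036],
    [-0.7,-0.9,-0.3,0,0,0.036],
    [-0.7,-0.9,-0.3,0,0,0.036],
    [-0.75,-0.95,-0.3,0,0,0.036],
    [0,0,0,0,0,0],
    [0,0,0,0,0,0]
  ],
  "gripper": 1
}}

```text
time_s: 1.05
eef_pos: [0.5259, -0.1272, 0.1893]
orientation: [0.466, 0.532, -0.466, 0.532]
contact_force: [1.2, 0.9, 0.2]
finger_gap: 0.0853
```

```bash
python3 - <<'E'
from h import *
for n in ['wrist','scene','side']: f=snap(n,n+'1.png')
S=load('scene1.png')['img'];D=load('side1.png')['img']
cv2.imwrite('pics/c6.png',cv2.resize(np.hstack([S[110:240,150:290],D[110:240,170:310]])[:,:,::-1],None,fx=2.8,fy=2.8,interpolation=cv2.INTER_CUBIC))
print(monitor.get_obs()['eef_pos'])
E
```

```text
[ 0.5265186  -0.12629678  0.18938079]
```

View pics/wrist1.png

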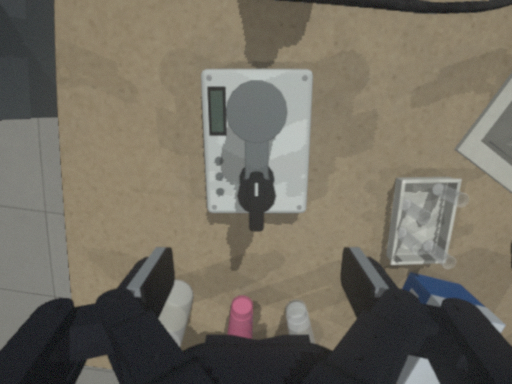

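View pics/c6.png

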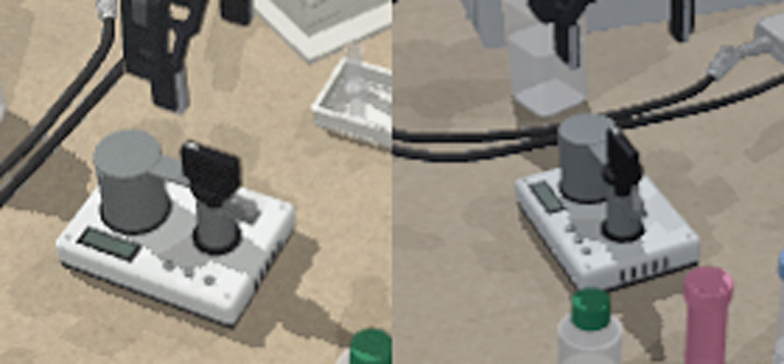

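```bash
python3 - <<'E'
from h import *
W=load('wrist1.png');S=load('scene1.png')
i=W['img'][50:250,180:340][:,:,::-1]
cv2.imwrite('pics/c7.png',cv2.resize(i,None,fx=3,fy=3,interpolation=cv2.INTER_CUBIC))
print(proj(S,[.526,-.127,.189]),proj(W,[.526,-.127,.189]),proj(W,[[.5255,-.127,.121],[.516,-.0575,.091]]), ray(W,256,192))
print('disc',atz(W,257,111,.091))
for u,v in [(203,70),(311,70),(306,213),(208,213)]: print(atz(W,u,v,.03))
E
```

```text
[[223.17835585 137.59878152]] [[258.02127455 250.85546851]] [[257.05709003 209.28771231]
 [256.49951364 114.83334472]] (array([ 0.51563703, -0.05222949,  0.33210061]), array([ 0.03301284, -0.27755708, -0.96027648]))
disc [ 0.51601376 -0.05447901  0.091     ]
[ 0.45883493 -0.02324725  0.03      ]
[ 0.56332889 -0.00960285  0.03      ]
[ 0.58455519 -0.15655934  0.03      ]
[ 0.47598147 -0.17069181  0.03      ]
```

View pics/c7.png

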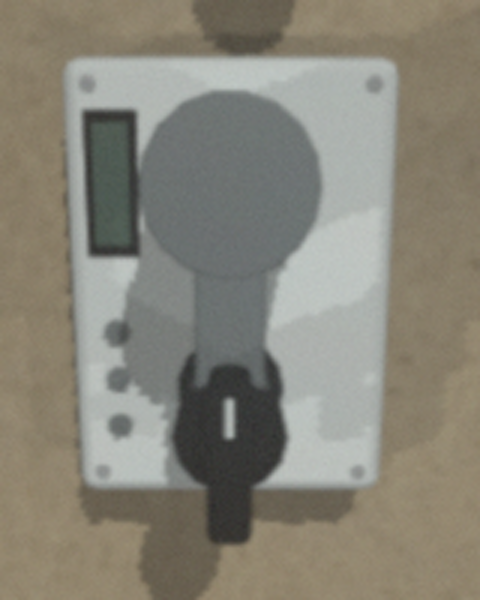

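```bash
python3 - <<'E'
from h import *
W=load('wrist1.png');S=load('scene1.png');D=load('side1.png')
print('far end',atz(W,256.4,50+543/3,.121),atz(W,256.4,50+418/3,.121))
# candidate model overlay
th=np.radians(7.4);R=np.array([[np.cos(th),-np.sin(th)],[np.sin(th),np.cos(th)]])
def model(c):
    P=[]
    for sx in(-56,56):
        for sy in (-76,76):
            for z in (0,30): P.append((sx,sy,z))
    a=np.linspace(0,2*np.pi,40)
    for t in a: P.append((25*np.cos(t),35+25*np.sin(t),91))
    for sx in(-6,6):
        for sy in (-22,22):
            for z in (91,121): P.append((sx,-35+sy,z))
    P=np.array(P)/1000.
    P[:,:2]=P[:,:2]@R.T+c
    return P
c=np.array([.5215,-.0905])
rows=[]
for f,(x0,y0,w,h) in ((W,(180,50,160,200)),(S,(150,110,140,130)),(D,(170,110,140,130))):
    s=5
    im=cv2.resize(f['img'][y0:y0+h,x0:x0+w][:,:,::-1],None,fx=s,fy=s,interpolation=cv2.INTER_CUBIC)
    for p in proj(f,model(c)):
        q=((p-[x0,y0]+.5)*s).astype(int); cv2.circle(im,tuple(map(int,q)),2,(0,0,255),-1)
    rows.append(im)
for k,im in enumerate(rows): cv2.imwrite(f'pics/m{k}.png',cv2.resize(im,None,fx=.6,fy=.6,interpolation=cv2.INTER_AREA) if k==0 else im)
E
```

```text
far end [ 0.52735163 -0.14524461  0.121     ] [ 0.52292515 -0.11111376  0.121     ]
```

View pics/m0.png

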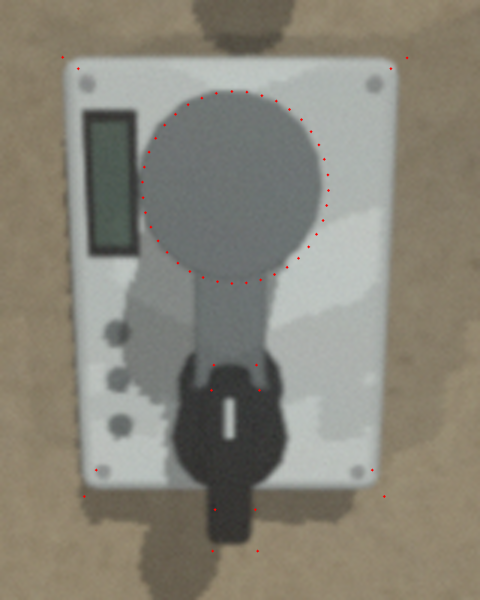

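View pics/m1.png

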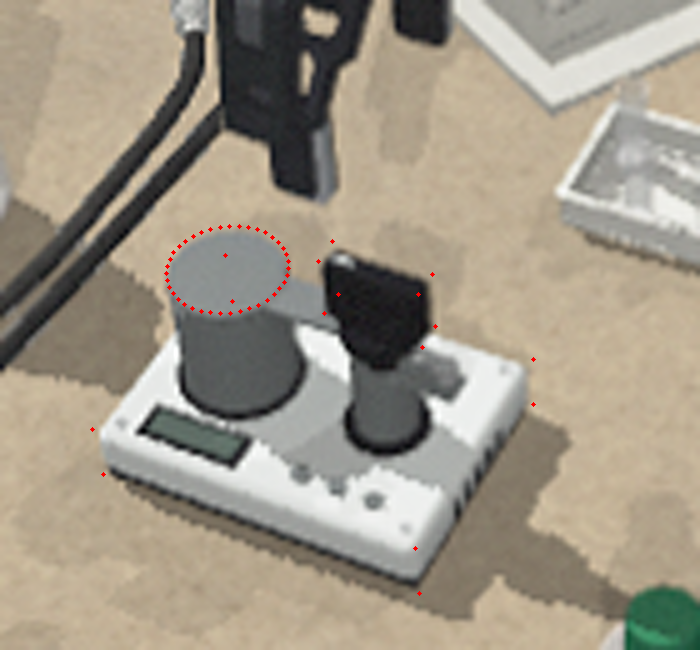

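View pics/m2.png

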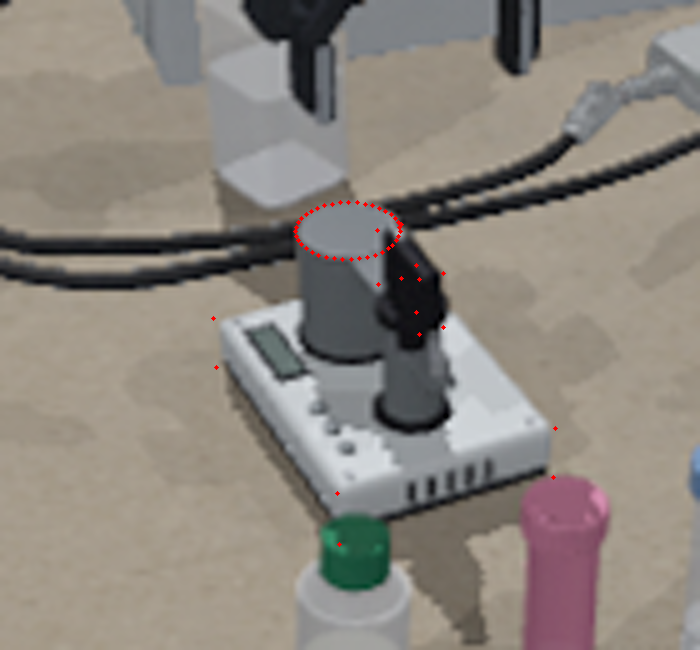

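Overlay of the reader model: it lands within about 1–2 mm on the disc, casing and bar in all three views. I take the knob at (0.525, -0.125), the well at (0.516, -0.056) and the yaw at 7.4°. Now descending onto the knob.

Emit:
{"fn": "send_rows", "kwargs": {
  "plan": [
    [-0.075,0.06,-0.9,0,0,0],
    [0,0,-0.9,0,0,0],
    [0,0,-0.9,0,0,0],
    [0,0,-0.8,0,0,0],
    [0,0,-0.65,0,0,0],
    [0,0,-0.4,0,0,0],
    [0,0,0,0,0,0],
    [0,0,0,0,0,0]
  ],
  "gripper": 1
}}

```text
time_s: 2.0
eef_pos: [0.5248, -0.1257, 0.0987]
orientation: [0.466, 0.532, -0.466, 0.532]
contact_force: [0.7, -0.8, -0.5]
finger_gap: 0.0853
```

```bash
python3 - <<'E'
from h import *
W=snap('wrist','wrist2.png');S=snap('scene','scene2.png')['img'];D=snap('side','side2.png')['img']
cv2.imwrite('pics/c8.png',cv2.resize(np.hstack([S[110:240,150:290],D[110:240,170:310]])[:,:,::-1],None,fx=2.8,fy=2.8,interpolation=cv2.INTER_CUBIC))
print(monitor.get_obs()['eef_pos'])
E
```

```text
[ 0.52488006 -0.12588896  0.09894003]
```

View pics/wrist2.png

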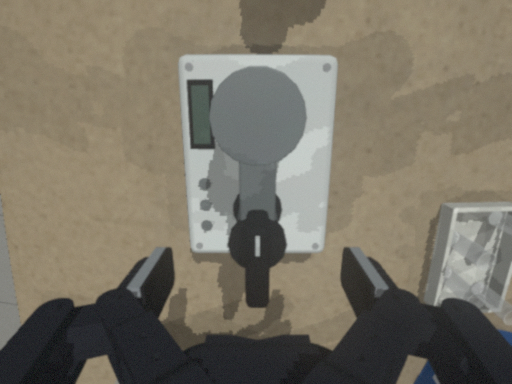

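View pics/c8.png

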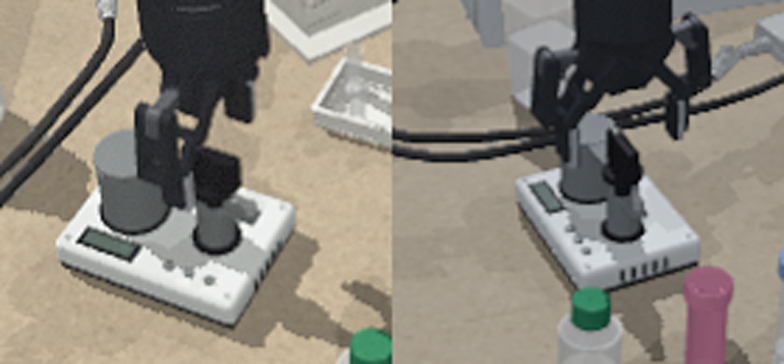

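The wrist view shows the bar (col 257) centred between the fingers (160 to 355). Closing.

Emit:
{"fn": "send_rows", "kwargs": {
  "plan": [
    [0,0,0,0,0,0],
    [0,0,0,0,0,0],
    [0,0,0,0,0,0],
    [0,0,0,0,0,0],
    [0,0,0,0,0,0],
    [0,0,0,0,0,0],
    [0,0,0,0,0,0],
    [0,0,0,0,0,0]
  ],
  "gripper": 0
}}

```text
time_s: 2.95
eef_pos: [0.5247, -0.1258, 0.0985]
orientation: [0.466, 0.532, -0.466, 0.532]
contact_force: [0.4, -0.2, 5.0]
finger_gap: 0.0109
```

Emit:
{"fn": "send_rows", "kwargs": {
  "plan": [
    [0,0,0,0,0,-0.15],
    [0,0,0,0,0,-0.2],
    [0,0,0,0,0,-0.2],
    [0,0,0,0,0,-0.2],
    [0,0,0,0,0,-0.2],
    [0,0,0,0,0,-0.2],
    [0,0,0,0,0,-0.2],
    [0,0,0,0,0,-0.2],
    [0,0,0,0,0,-0.2],
    [0,0,0,0,0,-0.2]
  ]
}}

```text
time_s: 3.95
eef_pos: [0.5243, -0.1256, 0.0985]
orientation: [-0.667, -0.235, 0.667, -0.235]
contact_force: [-2.2, 1.7, 7.8]
finger_gap: 0.0107
```

Emit:
{"fn": "send_rows", "kwargs": {
  "plan": [
    [0,0,0,0,0,-0.18],
    [0,0,0,0,0,-0.15],
    [0,0,0,0,0,0],
    [0,0,0,0,0,0],
    [0,0,0,0,0,0]
  ]
}}

```text
time_s: 4.45
eef_pos: [0.5243, -0.1256, 0.0985]
orientation: [-0.684, -0.178, 0.684, -0.178]
contact_force: [-2.8, 2.9, 8.6]
finger_gap: 0.0106
```

Emit:
{"fn": "send_rows", "kwargs": {
  "plan": [
    [0,0,0,0,0,0],
    [0,0,0,0,0,0],
    [0,0,0,0,0,0],
    [0,0,0,0,0,0],
    [0,0,0,0,0,0]
  ],
  "gripper": 1
}}

```text
time_s: 4.95
eef_pos: [0.5245, -0.1258, 0.0982]
orientation: [-0.684, -0.178, 0.684, -0.178]
contact_force: [0.1, 0.3, -0.1]
finger_gap: 0.0816
```

Emit:
{"fn": "send_rows", "kwargs": {
  "plan": [
    [0,0,0.3,0,0,0],
    [0,0,0.8,0,0,0],
    [0,0,1,0,0,0],
    [0,0,1,0,0,0],
    [0,0,1,0,0,0],
    [0,0,1,0,0,0],
    [0,0,1,0,0,0.2],
    [0,0,1,0,0,0.2],
    [0,0,0.3,0,0,0.2],
    [0,0,0,0,0,0.2]
  ]
}}

```text
time_s: 5.95
eef_pos: [0.5249, -0.126, 0.2479]
orientation: [0.632, 0.317, -0.631, 0.318]
contact_force: [0.4, 0.2, -0.8]
finger_gap: 0.0851
```

```bash
python3 - <<'E'
from h import *
W=snap('wrist','wrist3.png');S=snap('scene','scene3.png');D=snap('side','side3.png')
cv2.imwrite('pics/c9.png',cv2.resize(np.hstack([S['img'][140:300,150:390],D['img'][140:300,200:360]])[:,:,::-1],None,fx=2,fy=2,interpolation=cv2.INTER_CUBIC))
o=monitor.get_obs();print(o['eef_pos'],o['q'])
E
```

```text
[ 0.52436377 -0.12598337  0.24663375] [-0.06810306  0.37713892  0.25669506  1.82031418 -0.11473139  0.9582506
 -0.40810296]
```

View pics/wrist3.png

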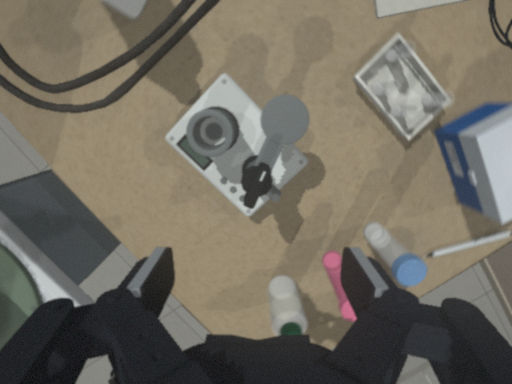

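View pics/c9.png

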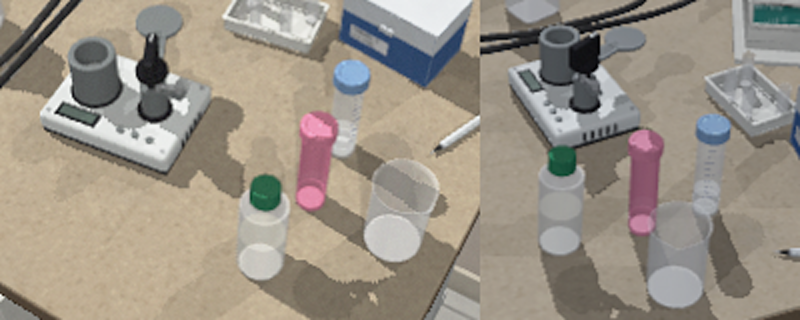

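The wrist view shows the open well (212,130) with the disc swung away (285,118). The tube cap is at (409,270), the pink decoy at (333,262)–(347,310) and the bottle cap at (290,328). Next I'll refine the positions of the tube and its neighbours.

```bash
python3 - <<'E'
from h import *
W,S,D=load('wrist3.png'),load('scene3.png'),load('side3.png')
print('tube W',atz(W,409,270,.118),'foot',atz(W,376,234,0.0))
# blue cap blob
for n,f,r in (('S',S,(300,160,360,200)),('D',D,(300,190,335,220)),('W',W,(385,245,432,290))):
    x0,y0,x1,y1=r; h=cv2.cvtColor(f['img'][y0:y1,x0:x1],cv2.COLOR_RGB2HSV); m=((h[...,0]>98)&(h[...,0]<125)&(h[...,1]>70)).astype(np.uint8)
    k,l,st,ce=cv2.connectedComponentsWithStats(m);j=1+np.argmax(st[1:,4]);c=ce[j]+[x0,y0]
    print(n,st[j],c,atz(f,*c,.112))
print('tray',[atz(W,u,v,.03).round(3)[:2] for u,v in ((355,78),(398,37),(450,100),(410,140))])
print('box',[atz(W,u,v,.06).round(3)[:2] for u,v in ((500,220),(437,150),(480,105))])
th=np.radians(7.4);c=np.array([.5205,-.0905]);R=np.array([[np.cos(th),-np.sin(th)],[np.sin(th),np.cos(th)]])
kn=c+R@[0,-.035];we=c+R@[0,.035]
disc=kn+R@[.07*np.sin(1.2),.07*np.cos(1.2)]
print(kn,we,'disc pred px',proj(W,[*disc,.091]),proj(S,[*disc,.091]),'well px',proj(W,[*we,.085]),proj(S,[*we,.085]),proj(D,[*we,.085]))
for k,(f,(x0,y0)) in enumerate(((W,(180,80)),(S,(160,130)),(D,(205,140)))):
    im=cv2.resize(f['img'][y0:y0+100,x0:x0+130][:,:,::-1],None,fx=6,fy=6,interpolation=cv2.INTER_CUBIC)
    for ctr,r,z in ((we,.025,.085),(we,.0175,.085),(disc,.025,.091)):
        for t in np.linspace(0,6.283,50):
            q=(proj(f,[ctr[0]+r*np.cos(t),ctr[1]+r*np.sin(t),z])[0]-[x0,y0]+.5)*6
            cv2.circle(im,(int(q[0]),int(q[1])),1,(0,0,255),-1)
    cv2.imwrite(f'pics/n{k}.png',im)
E
```

```text
tube W [ 0.60271325 -0.29971951  0.118     ] foot [ 0.60554122 -0.31477409  0.        ]
S [ 21   0  39  22 347] [347.19020173 168.12680115] [ 0.64777261 -0.33181319  0.112     ]
D [  9   7  16  15 201] [316.40298507 204.37313433] [ 0.60451041 -0.3072421   0.112     ]
W [  7   9  34  32 786] [408.72264631 269.61577608] [ 0.60343125 -0.30423715  0.112     ]
tray [array([ 0.683, -0.106]), array([ 0.748, -0.097]), array([ 0.767, -0.196]), array([ 0.702, -0.21 ])]
box [array([ 0.741, -0.359]), array([ 0.712, -0.227]), array([ 0.777, -0.211])]
[ 0.52500785 -0.12520849] [ 0.51599215 -0.05579151] disc pred px [[286.00733911 119.72266333]] [[228.70818392 149.50233273]] well px [[210.28455178 132.70694847]] [[195.0668846  165.65642763]] [[238.72931173 157.79054191]]
```

View pics/n0.png

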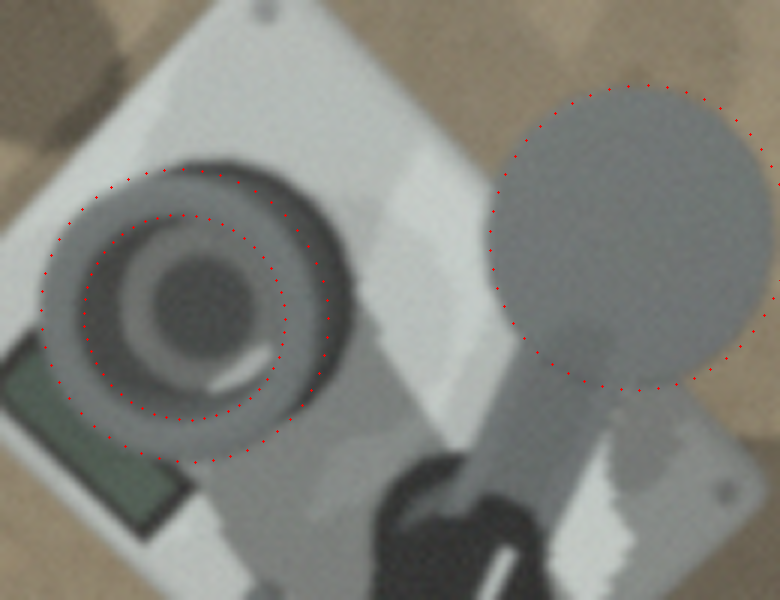

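View pics/n1.png

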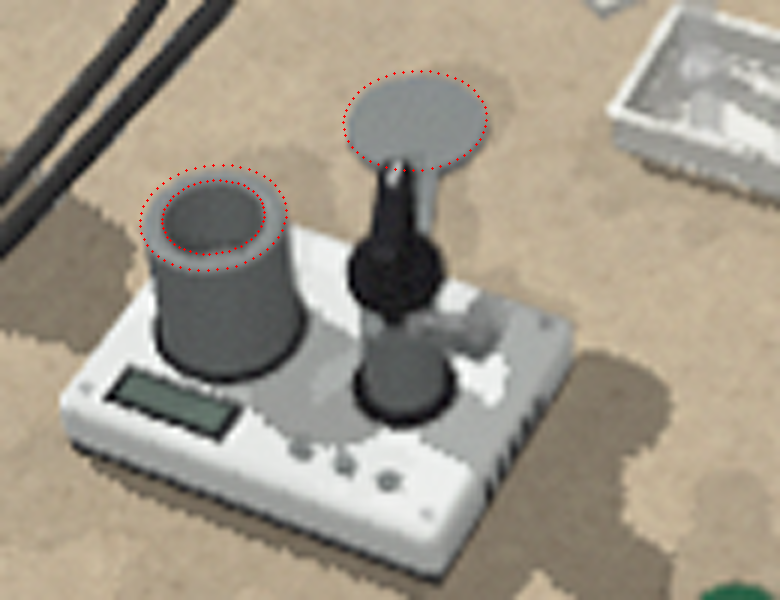

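View pics/n2.png

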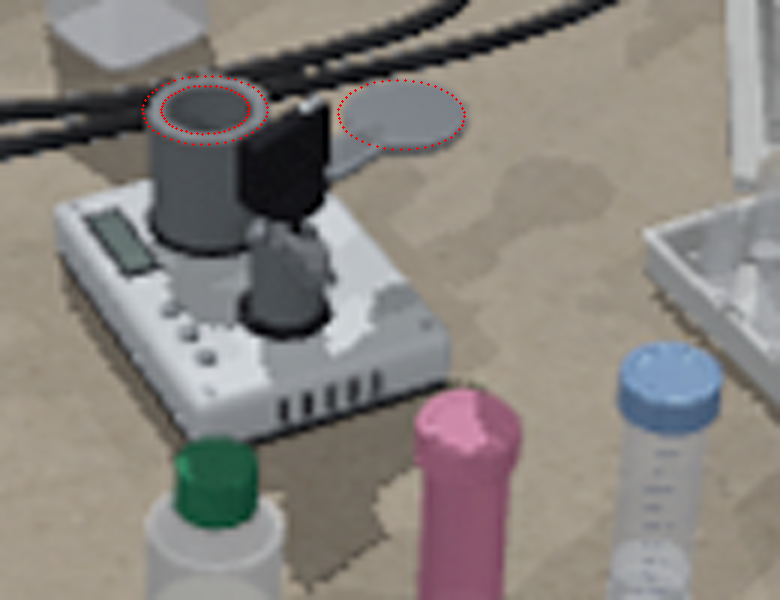

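The overlay confirms the cover is fully open: the predicted 1.2 rad disc circle matches in all views. The well is at about (0.5155, -0.0555) and the tube at about (0.6035, -0.306). Moving above the tube with the jaws along y.

Emit:
{"fn": "send_rows", "kwargs": {
  "plan": [
    [0.39,-0.9,0,0,0,-0.174],
    [0.39,-0.9,0,0,0,-0.174],
    [0.39,-0.9,0,0,0,-0.174],
    [0.39,-0.9,0,0,0,-0.174],
    [0.39,-0.9,0,0,0,-0.174],
    [0.39,-0.9,0,0,0,-0.174],
    [0.39,-0.9,-0.2,0,0,-0.174],
    [0.39,-0.9,-0.4,0,0,-0.174],
    [0.39,-0.9,-0.7,0,0,-0.174],
    [0.39,-0.9,-0.7,0,0,-0.174]
  ]
}}

```text
time_s: 7.1
eef_pos: [0.6028, -0.3064, 0.2058]
orientation: [-0.707, -0.003, 0.707, -0.003]
contact_force: [-0.1, 1.4, 0.4]
finger_gap: 0.0853
```

Emit:
{"fn": "send_rows", "kwargs": {
  "plan": [
    [0,0,0,0,0,0],
    [0,0,0,0,0,0]
  ]
}}

```text
time_s: 7.3
eef_pos: [0.6022, -0.3057, 0.2059]
orientation: [-0.707, -0.006, 0.707, -0.005]
contact_force: [-1.0, 0.6, 0.0]
finger_gap: 0.0854
```

```bash
python3 - <<'E'
from h import *
W=snap('wrist','wrist4.png')
o=monitor.get_obs();print(o['eef_pos'],o['q'],o['orientation'])
print(proj(W,[[.6035,-.306,.118],[*o['eef_pos']]]))
E
```

```text
[ 0.60247783 -0.30529805  0.20646012] [ 0.09895665  0.67595982  0.46800026  1.49618542 -0.33162753  1.04898878
 -0.90944902] [-0.70700657 -0.00596952  0.70715741 -0.00587122]
[[258.28367751 199.2754725 ]
 [257.62953325 250.02314564]]
```

View pics/wrist4.png

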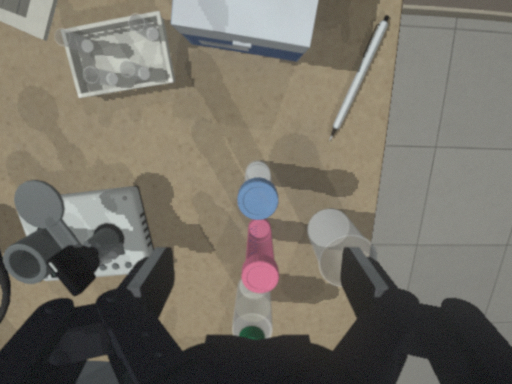

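The blue cap sits at (258,200), right where predicted (258,199). Both fingers clear the cup and the decoy. Descending.

Emit:
{"fn": "send_rows", "kwargs": {
  "plan": [
    [0.06,0,-0.9,0,0,0.0],
    [0,0,-0.9,0,0,0],
    [0,0,-0.9,0,0,0],
    [0,0,-0.9,0,0,0],
    [0,0,-0.9,0,0,0],
    [0,0,-0.9,0,0,0],
    [0,0,-0.8,0,0,0],
    [0,0,-0.6,0,0,0],
    [0,0,-0.4,0,0,0],
    [0,0,0,0,0,0]
  ]
}}

```text
time_s: 8.35
eef_pos: [0.6034, -0.3055, 0.0616]
orientation: [-0.707, -0.006, 0.707, -0.006]
contact_force: [0.3, -0.9, -0.1]
finger_gap: 0.085
```

```bash
python3 - <<'E'
from h import *
W=snap('wrist','wrist5.png');S=snap('scene','scene5.png')['img'];D=snap('side','side5.png')['img']
cv2.imwrite('pics/c10.png',cv2.resize(np.hstack([S[130:290,250:390],D[150:310,220:360]])[:,:,::-1],None,fx=2.8,fy=2.8,interpolation=cv2.INTER_CUBIC))
print(monitor.get_obs()['eef_pos'])
E
```

```text
[ 0.60404743 -0.30604836  0.06300453]
```

View pics/wrist5.png

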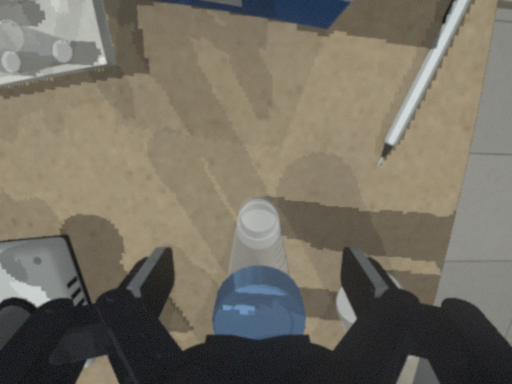

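View pics/c10.png

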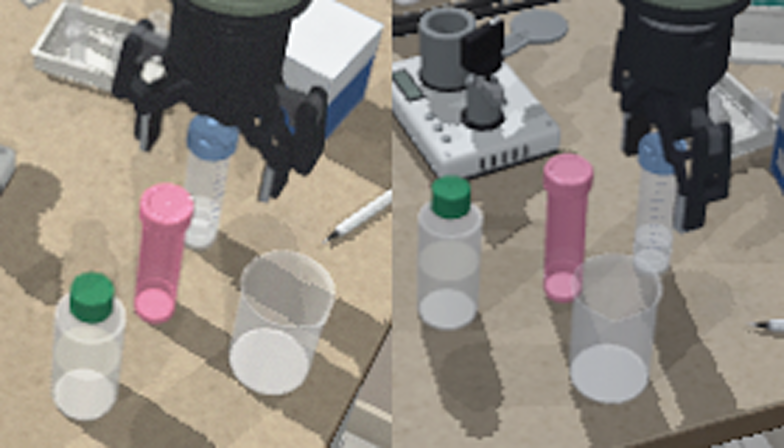

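The tube cap (259,300) is centred between the fingers (160 to 355). Closing.

Emit:
{"fn": "send_rows", "kwargs": {
  "plan": [
    [0,0,0,0,0,0],
    [0,0,0,0,0,0],
    [0,0,0,0,0,0],
    [0,0,0,0,0,0],
    [0,0,0,0,0,0],
    [0,0,0,0,0,0],
    [0,0,0,0,0,0],
    [0,0,0,0,0,0]
  ],
  "gripper": 0
}}

```text
time_s: 9.3
eef_pos: [0.604, -0.3059, 0.0626]
orientation: [0.707, 0.006, -0.707, 0.006]
contact_force: [0.2, 0.7, 6.8]
finger_gap: 0.0306
```

Emit:
{"fn": "send_rows", "kwargs": {
  "plan": [
    [0,0,0.3,0,0,0],
    [0,0,0.5,0,0,0],
    [0,0,0.8,0,0,0],
    [0,0,1,0,0,0],
    [0,0,1,0,0,0],
    [0,0,1,0,0,0],
    [0,0,0.9,0,0,0],
    [0,0,0.6,0,0,0],
    [0,0,0.2,0,0,0],
    [0,0,0,0,0,0]
  ]
}}

```text
time_s: 10.3
eef_pos: [0.6038, -0.3058, 0.1888]
orientation: [0.707, 0.006, -0.707, 0.006]
contact_force: [0.2, -0.3, -1.0]
finger_gap: 0.0304
```

```bash
python3 - <<'E'
from h import *
W=snap('wrist','wrist6.png');S=snap('scene','scene6.png')['img'];D=snap('side','side6.png')['img']
cv2.imwrite('pics/c11.png',cv2.resize(np.hstack([S[70:290,220:390],D[110:330,200:370]])[:,:,::-1],None,fx=2.3,fy=2.3,interpolation=cv2.INTER_CUBIC))
o=monitor.get_obs();print(o['eef_pos'],o['contact_force'],o['finger_gap'])
E
```

```text
[ 0.60337822 -0.30559891  0.1874344 ] [ 0.1859918   0.33803838 -0.97790963] 0.03050141065580434
```

View pics/c11.png

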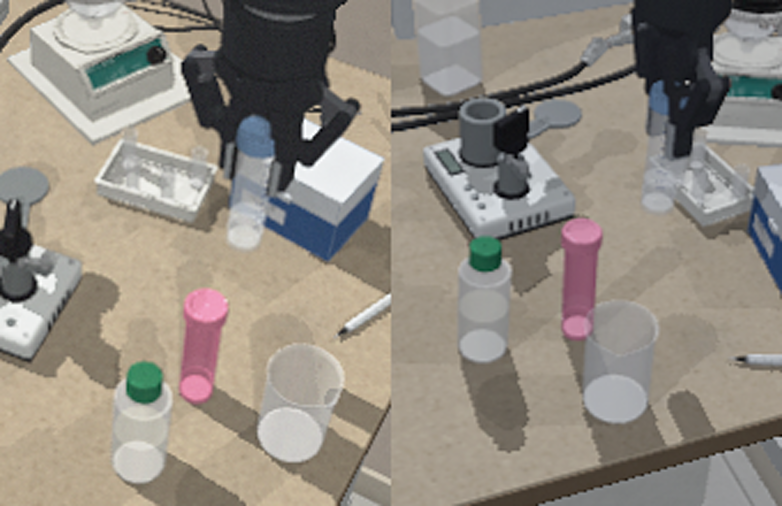

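View pics/wrist6.png

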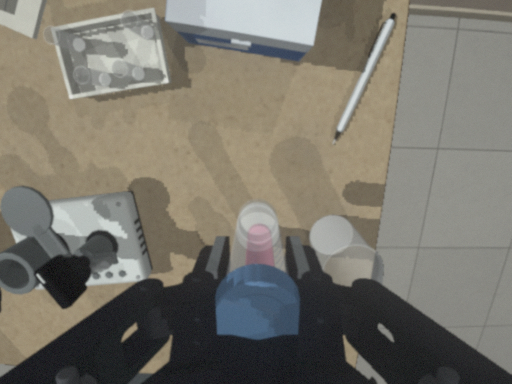

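The tube is gripped upright (gap 30.5 mm) and the bottle and cup are untouched. Moving to a point above the well with a 97° turn.

Emit:
{"fn": "send_rows", "kwargs": {
  "plan": [
    [0,0,0.5,0,0,0.08],
    [-0.1,0.3,0.5,0,0,0.161],
    [-0.22,0.6,0.2,0,0,0.161],
    [-0.22,0.65,0,0,0,0.161],
    [-0.22,0.65,0,0,0,0.161],
    [-0.22,0.65,0,0,0,0.161],
    [-0.22,0.65,0,0,0,0.161],
    [-0.22,0.65,0,0,0,0.161],
    [-0.22,0.65,0,0,0,0.161],
    [-0.22,0.65,0,0,0,0.161]
  ]
}}

```text
time_s: 11.45
eef_pos: [0.566, -0.1962, 0.2116]
orientation: [-0.648, -0.282, 0.649, -0.282]
contact_force: [0.1, 0.7, 0.3]
finger_gap: 0.0304
```

Emit:
{"fn": "send_rows", "kwargs": {
  "plan": [
    [-0.22,0.65,0,0,0,0.161],
    [-0.22,0.65,0,0,0,0.161],
    [-0.22,0.65,0,0,0,0.161],
    [-0.22,0.65,0,0,0,0.161],
    [-0.22,0.65,0,0,0,0.161],
    [-0.22,0.65,0,0,0,0.161],
    [-0.22,0.65,0,0,0,0.161],
    [-0.22,0.65,0,0,0,0.161],
    [-0.22,0.6,0,0,0,0.161],
    [-0.22,0.6,0,0,0,0.161]
  ]
}}

```text
time_s: 12.45
eef_pos: [0.522, -0.0683, 0.2117]
orientation: [0.476, 0.523, -0.476, 0.522]
contact_force: [0.2, -0.1, -0.3]
finger_gap: 0.0301
```

Emit:
{"fn": "send_rows", "kwargs": {
  "plan": [
    [-0.11,0.3,0,0,0,0.1],
    [0,0,0,0,0,0],
    [0,0,0,0,0,0]
  ]
}}

```text
time_s: 12.75
eef_pos: [0.5202, -0.0632, 0.212]
orientation: [0.464, 0.534, -0.464, 0.534]
contact_force: [0.1, -0.5, -0.9]
finger_gap: 0.0303
```

```bash
python3 - <<'E'
from h import *
from scipy.spatial.transform import Rotation as Ro
W=snap('wrist','wrist7.png');S=snap('scene','scene7.png')['img'];D=snap('side','side7.png')['img']
cv2.imwrite('pics/c12.png',cv2.resize(np.hstack([S[90:230,130:270],D[70:210,180:320]])[:,:,::-1],None,fx=2.8,fy=2.8,interpolation=cv2.INTER_CUBIC))
o=monitor.get_obs();print(o['eef_pos'],o['contact_force'],o['finger_gap']); print(Ro.from_quat(o['orientation']).as_matrix().round(4))
E
```

```text
[ 0.52031635 -0.06328766  0.21210859] [-0.31638598 -0.34475621 -0.04381872] 0.030383133154423862
[[-3.000e-04  9.902e-01  1.398e-01]
 [-2.000e-04  1.398e-01 -9.902e-01]
 [-1.000e+00 -3.000e-04  2.000e-04]]
```

View pics/c12.png

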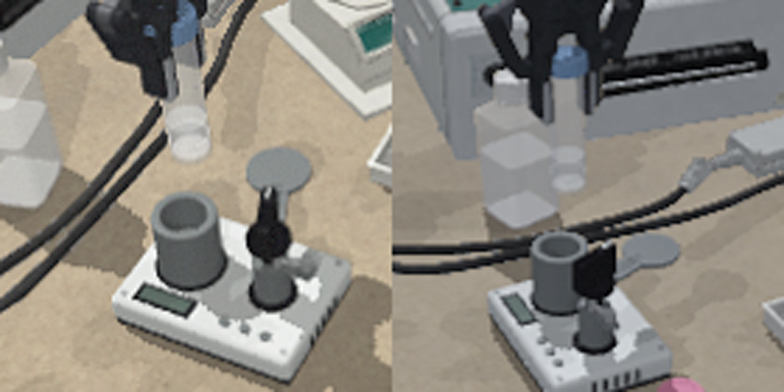

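View pics/wrist7.png

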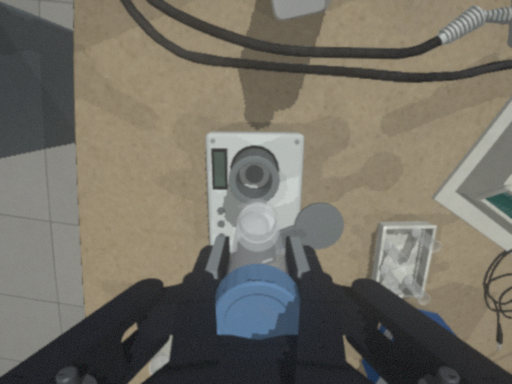

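Emit:
{"fn": "send_rows", "kwargs": {
  "plan": [
    [-0.24,0.39,-0.3,0,0,0],
    [0,0,-0.7,0,0,0],
    [0,0,-0.7,0,0,0],
    [0,0,-0.5,0,0,0],
    [0,0,-0.2,0,0,0],
    [0,0,0,0,0,0],
    [0,0,0,0,0,0],
    [0,0,0,0,0,0]
  ]
}}

```text
time_s: 13.7
eef_pos: [0.5158, -0.055, 0.1648]
orientation: [0.464, 0.534, -0.463, 0.534]
contact_force: [0.2, 0.7, -0.4]
finger_gap: 0.0301
```

```bash
python3 - <<'E'
from h import *
W=snap('wrist','wrist8.png');S=snap('scene','scene8.png')['img'];D=snap('side','side8.png')['img']
cv2.imwrite('pics/s8.png',cv2.resize(S[90:190,150:250][:,:,::-1],None,fx=6,fy=6,interpolation=cv2.INTER_CUBIC))
cv2.imwrite('pics/d8.png',cv2.resize(D[80:180,190:290][:,:,::-1],None,fx=6,fy=6,interpolation=cv2.INTER_CUBIC))
cv2.imwrite('pics/w8.png',cv2.resize(W['img'][100:300,180:340][:,:,::-1],None,fx=3,fy=3,interpolation=cv2.INTER_CUBIC))
o=monitor.get_obs();print(o['eef_pos'],o['contact_force'],o['finger_gap'])
E
```

```text
[ 0.51565958 -0.05504024  0.16462286] [-0.30811487 -0.8636381  -0.80840462] 0.030290058276062168
```

View pics/s8.png

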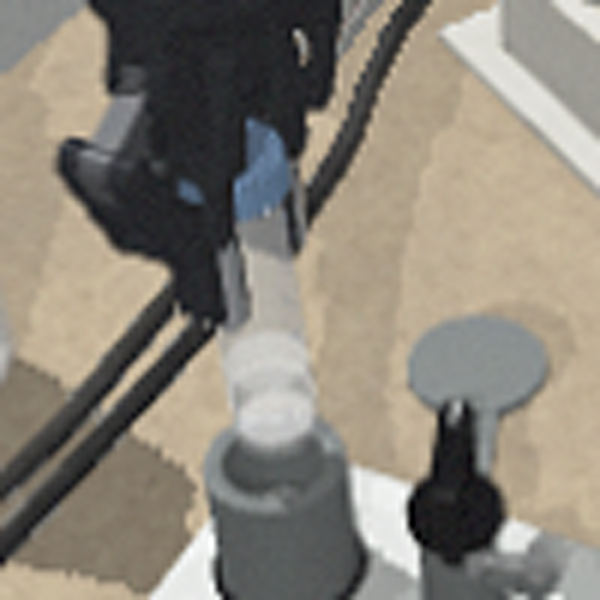

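View pics/d8.png

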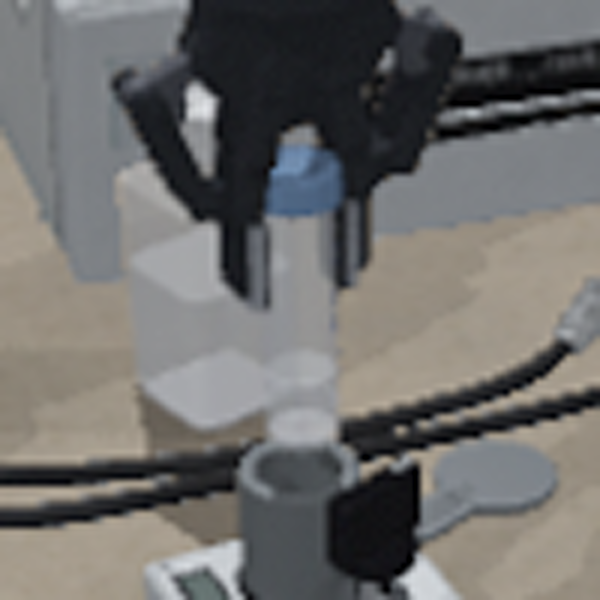

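View pics/w8.png

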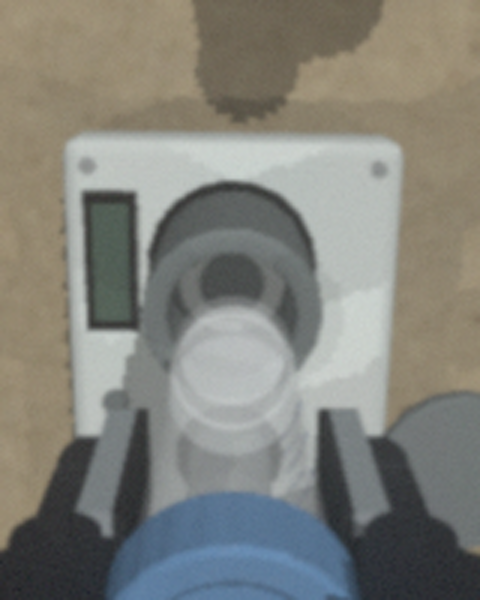

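```bash
cat > ov.py <<'E'
from h import *
def ov(tag,items,boxes,s,out):
    ims=[]
    for n,(x0,y0,w,h) in boxes.items():
        f=load(n+tag+'.png')
        im=cv2.resize(f['img'][y0:y0+h,x0:x0+w][:,:,::-1],None,fx=s,fy=s,interpolation=cv2.INTER_CUBIC)
        for (x,y,z,r,col) in items:
            t=np.linspace(0,6.283,60);P=np.c_[x+r*np.cos(t),y+r*np.sin(t),z+0*t]
            for q in (proj(f,P)-[x0,y0]+.5)*s: cv2.circle(im,(int(q[0]),int(q[1])),1,col,-1)
        ims.append(im)
    cv2.imwrite('pics/'+out,np.hstack(ims))
E
python3 - <<'E'
from ov import *
it=[(.5157,-.055,.102,.015,(0,0,255)),(.5155,-.0555,.085,.0175,(0,255,0)),(.5155,-.0555,.085,.025,(0,255,0)),(.5157,-.055,.22,.018,(255,0,255))]
ov('8',it,{'scene':(165,130,65,70),'side':(215,120,65,70)},6,'o8.png')
ov('8',it,{'wrist':(215,150,90,90)},6,'o8w.png')
E
```

```text
(no output)
```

View pics/o8.png

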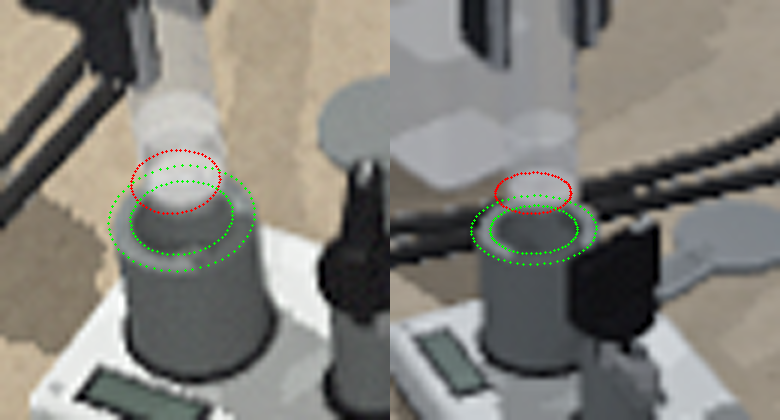

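View pics/o8w.png

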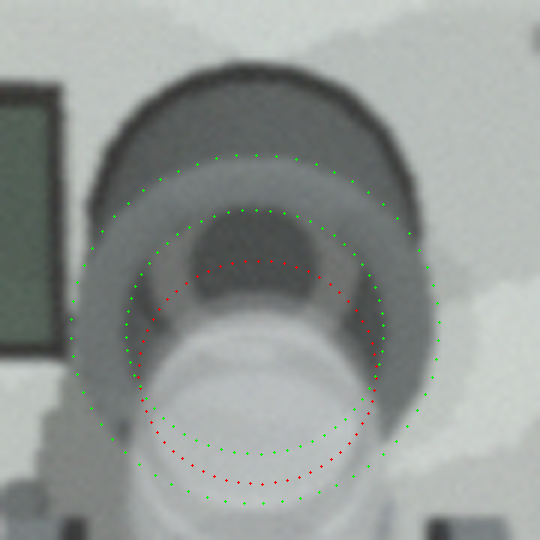

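```bash
python3 - <<'E'
from h import *
W=load('wrist8.png')['img'][190:250,215:300]
cl=cv2.createCLAHE(4,(2,2))
g=cl.apply(cv2.resize(cv2.cvtColor(W,cv2.COLOR_RGB2GRAY),None,fx=8,fy=8,interpolation=cv2.INTER_CUBIC))
cv2.imwrite('pics/w8b.png',g)
S=load('scene8.png')['img'][130:195,165:225];D=load('side8.png')['img'][120:185,215:275]
g=cl.apply(cv2.resize(cv2.cvtColor(np.hstack([S,D]),cv2.COLOR_RGB2GRAY),None,fx=6.5,fy=6.5,interpolation=cv2.INTER_CUBIC))
cv2.imwrite('pics/sd8b.png',g)
E
```

```text
(no output)
```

View pics/w8b.png

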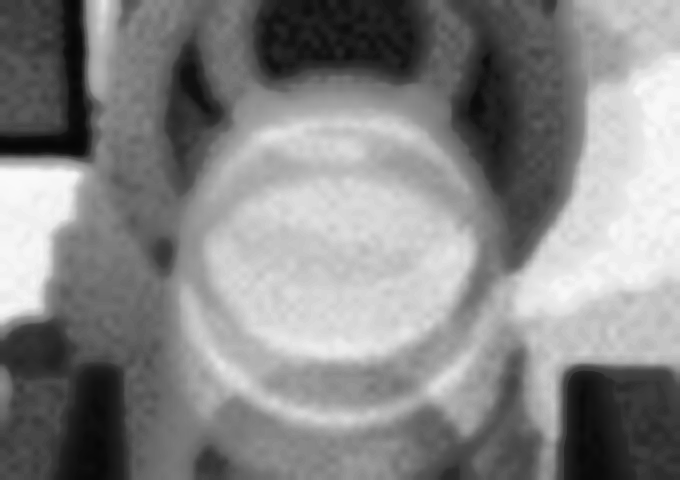

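View pics/sd8b.png

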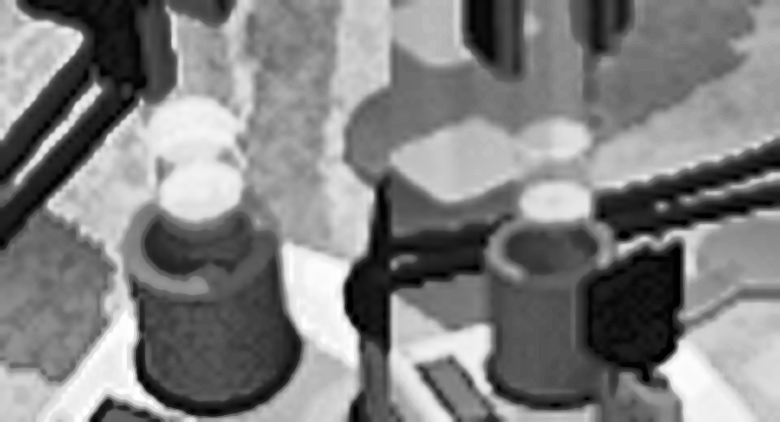

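```bash
python3 - <<'E'
from h import *
W,S,D=load('wrist8.png'),load('scene8.png'),load('side8.png')
p=[(S,196.1-.4,159.2-.4),(D,240.7-.4,150.8-.4),(W,257.5-.4,223.75-.4)]
for z in (.095,.1,.102,.105,.11): print(z,[atz(*q,z)[:2].round(4) for q in p])
def tri(fs):
    A=[];b=[]
    for q in fs:
        c,d=ray(*q);d/=np.linalg.norm(d);M=np.eye(3)-np.outer(d,d);A.append(M);b.append(M@c)
    return np.linalg.lstsq(np.vstack(A),np.hstack(b),rcond=None)[0]
print(tri(p),tri(p[:2]))
E
```

```text
0.095 [array([ 0.5251, -0.0518]), array([ 0.5248, -0.0404]), array([ 0.5172, -0.0671])]
0.1 [array([ 0.5214, -0.0553]), array([ 0.5225, -0.048 ]), array([ 0.5169, -0.0651])]
0.102 [array([ 0.52  , -0.0567]), array([ 0.5217, -0.051 ]), array([ 0.5168, -0.0642])]
0.105 [array([ 0.5177, -0.0588]), array([ 0.5203, -0.0555]), array([ 0.5166, -0.063 ])]
0.11 [array([ 0.514 , -0.0622]), array([ 0.5181, -0.0631]), array([ 0.5163, -0.061 ])]
[ 0.51685744 -0.06125469  0.10844049] [ 0.51869943 -0.0583758   0.10578608]
```

```bash
python3 - <<'E'
from h import *
cl=cv2.createCLAHE(4,(2,2))
def g(n,x0,y0,w,h,s):
    return cl.apply(cv2.resize(cv2.cvtColor(load(n)['img'][y0:y0+h,x0:x0+w],cv2.COLOR_RGB2GRAY),None,fx=s,fy=s,interpolation=cv2.INTER_CUBIC))
cv2.imwrite('pics/f5.png',np.hstack([g('scene5.png',295,185,50,50,7.),g('side5.png',290,215,50,50,7.)]))
cv2.imwrite('pics/f5w.png',g('wrist5.png',220,180,80,70,7.))
E
```

```text
(no output)
```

View pics/f5.png

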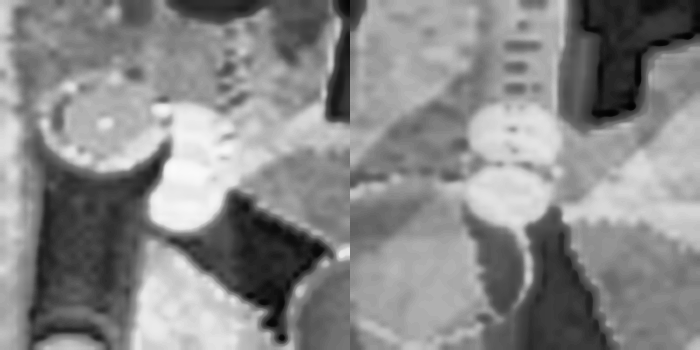

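View pics/f5w.png

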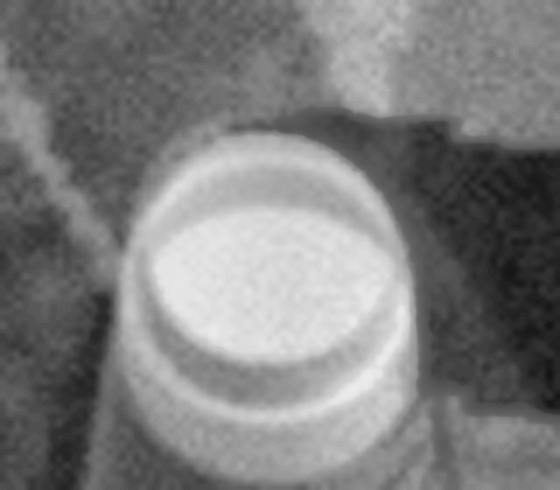

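```bash
python3 - <<'E'
from h import *
def tri(fs):
    A=[];b=[]
    for q in fs:
        c,d=ray(*q);d/=np.linalg.norm(d);M=np.eye(3)-np.outer(d,d);A.append(M);b.append(M@c)
    return np.linalg.lstsq(np.vstack(A),np.hstack(b),rcond=None)[0]
W,S,D=[load(n+'5.png') for n in('wrist','scene','side')]
q=[(S,321.3,212.5),(D,312.5,242.5),(W,257.9,219.2)]
print([atz(*a,0.0)[:2].round(4) for a in q],tri(q[:2]),tri(q))
E
```

```text
[array([ 0.6068, -0.3079]), array([ 0.6079, -0.3014]), array([ 0.5972, -0.3055])] [ 0.60293834 -0.30931854  0.0071926 ] [ 0.60200347 -0.30804879  0.00769219]
```

```bash
cat > tb.py <<'E'
from h import *
def tube(foot,tilt,yaw=8.):
    # tilt (deg) about jaw axis: + => cap leans to local +y
    y=np.radians(yaw);j=np.array([np.cos(y),np.sin(y),0]);n=np.array([-np.sin(y),np.cos(y),0]);t=np.radians(tilt)
    a=np.cos(t)*np.array([0,0,1])+np.sin(t)*n; b=np.cross(a,j)
    P=[]
    for h,r in ((0,.015),(.02,.015),(.04,.015),(.06,.015),(.104,.018),(.118,.018)):
        th=np.linspace(0,6.283,70);P.append(np.array(foot)+a*h+r*(np.cos(th)[:,None]*j+np.sin(th)[:,None]*b))
    return np.vstack(P)
def draw(tag,P,boxes,s,out,well=True):
    ims=[]
    for n,(x0,y0,w,h) in boxes.items():
        f=load(n+tag+'.png')
        im=cv2.resize(f['img'][y0:y0+h,x0:x0+w][:,:,::-1],None,fx=s,fy=s,interpolation=cv2.INTER_CUBIC)
        for q in (proj(f,P)-[x0,y0]+.5)*s: cv2.circle(im,(int(q[0]),int(q[1])),1,(0,0,255),-1)
        ims.append(im)
    cv2.imwrite('pics/'+out,np.hstack(ims))
E
python3 - <<'E'
from tb import *
# baseline check in frame 5 (tube vertical on table)
draw('5',tube((.603,-.3075,0),0,-89.2),{'scene':(295,150,60,85),'side':(285,170,60,85)},6,'t5.png')
draw('5',tube((.603,-.3075,0),0,-89.2),{'wrist':(200,170,120,160)},4,'t5w.png')
draw('8',tube((.517,-.0585,.1016),2,8),{'scene':(165,100,60,85),'side':(210,80,60,85)},6,'t8.png')
draw('8',tube((.517,-.0585,.1016),2,8),{'wrist':(200,170,120,160)},4,'t8w.png')
E
```

```text
(no output)
```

View pics/t5.png

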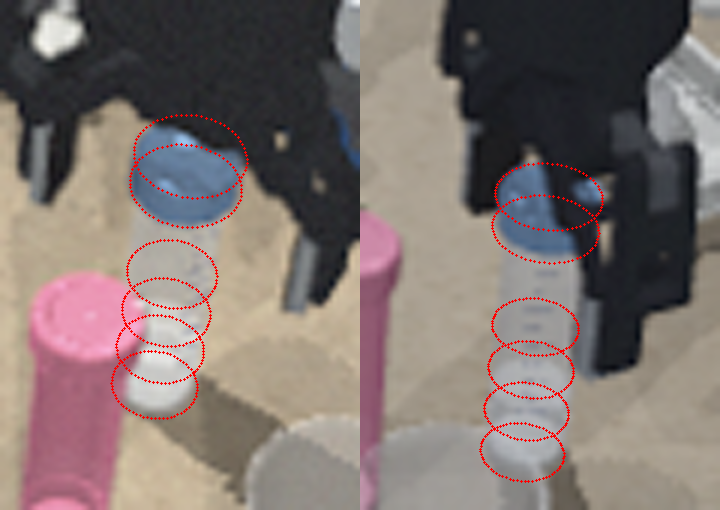

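View pics/t5w.png

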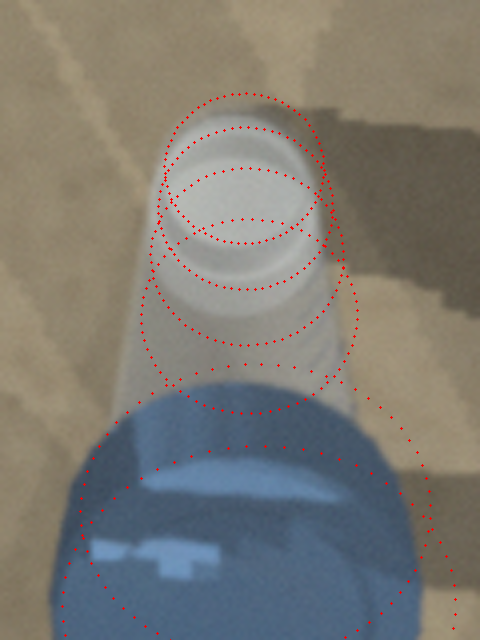

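View pics/t8.png

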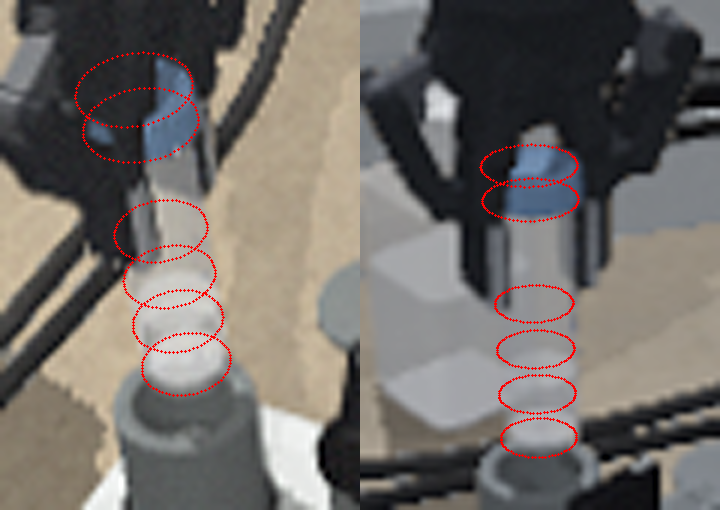

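View pics/t8w.png

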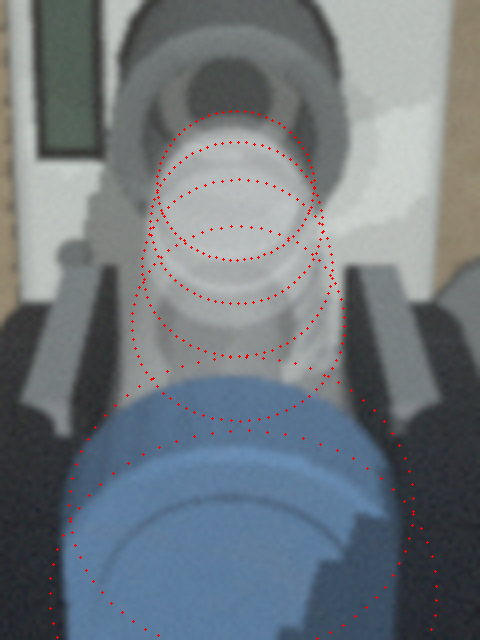

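Emit:
{"fn": "send_rows", "kwargs": {
  "plan": [
    [-0.035,0.01,0,0.066,0.009,0],
    [0,0,0,0,0,0],
    [0,0,0,0,0,0],
    [0,0,0,0,0,0]
  ]
}}

```text
time_s: 14.25
eef_pos: [0.5148, -0.0547, 0.1643]
orientation: [0.471, 0.543, -0.455, 0.525]
contact_force: [-0.1, 0.4, -0.2]
finger_gap: 0.0303
```

```bash
python3 - <<'E'
from tb import *
W=snap('wrist','wrist9.png');snap('scene','scene9.png');snap('side','side9.png')
o=monitor.get_obs();print(o['eef_pos'],o['orientation'],o['contact_force'])
t=np.linspace(0,6.283,70)
def wc(x,y,r): return np.c_[x+r*np.cos(t),y+r*np.sin(t),.085+0*t]
P=np.vstack([tube((.516,-.0557,.1016),0,8)[:70],tube((.516,-.0557,.1016),0,8)[280:],wc(.5155,-.0555,.0175),wc(.5155,-.0555,.025)])
draw('9',P,{'scene':(165,100,60,95),'side':(210,80,60,95)},6,'t9.png')
draw('9',P,{'wrist':(200,140,120,160)},4,'t9w.png')
E
```

```text
[ 0.51481215 -0.05461336  0.16431908] [ 0.4711979   0.5433691  -0.45506727  0.5250108 ] [-0.55730844 -0.94598353 -0.15372908]
```

View pics/t9.png

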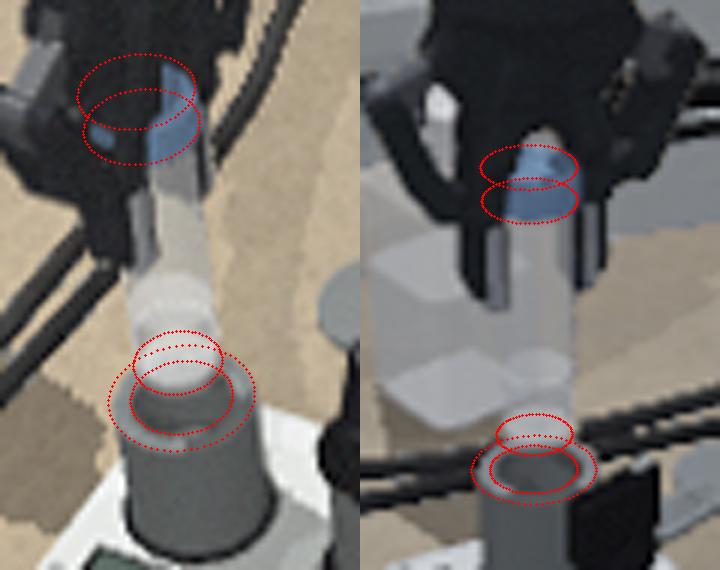

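View pics/t9w.png

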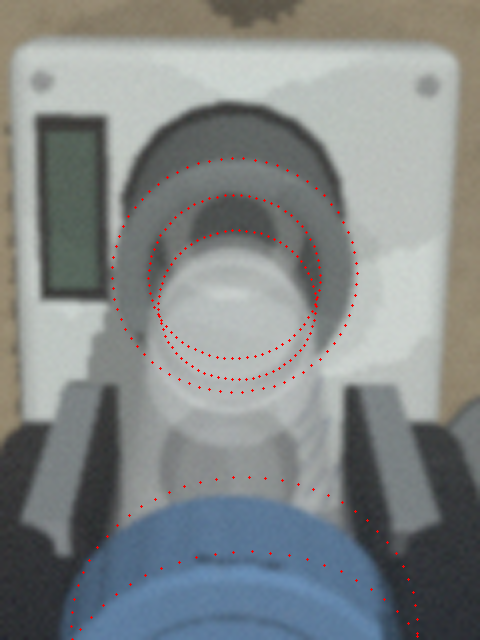

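Emit:
{"fn": "send_rows", "kwargs": {
  "plan": [
    [-0.03,0.045,-0.3,0,0,0],
    [0,0,-0.3,0,0,0],
    [0,0,-0.25,0,0,0],
    [0,0,-0.1,0,0,0],
    [0,0,0,0,0,0]
  ]
}}

```text
time_s: 14.9
eef_pos: [0.514, -0.0539, 0.1449]
orientation: [0.471, 0.544, -0.455, 0.525]
contact_force: [0.3, -1.0, 0.6]
finger_gap: 0.03
```

```bash
python3 - <<'E'
from tb import *
W=snap('wrist','wrist10.png');S=snap('scene','scene10.png');D=snap('side','side10.png')
o=monitor.get_obs();print(o['eef_pos'],o['contact_force'],o['ft_torque'])
cv2.imwrite('pics/t10.png',cv2.resize(np.hstack([S['img'][120:200,165:225],D['img'][105:185,215:275],W['img'][160:240,220:300]])[:,:,::-1],None,fx=4,fy=4,interpolation=cv2.INTER_CUBIC))
E
```

```text
[ 0.51428054 -0.05397782  0.14540229] [-0.18217022  0.13069427 -0.90565365] [ 0.02924774 -0.02486713  0.01752048]
```

View pics/t10.png

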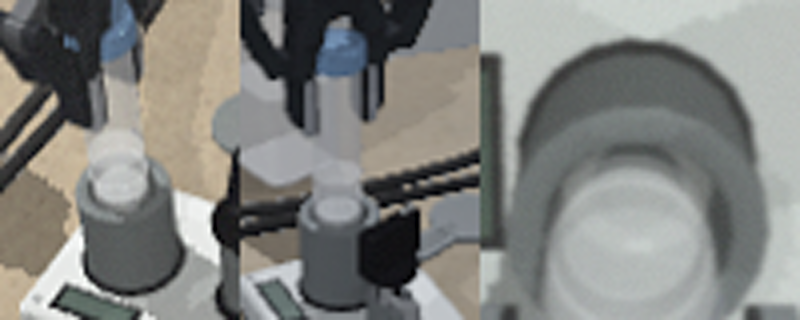

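```bash
python3 - <<'E'
from h import *
W,S,D=[load(n+'10.png')['img'] for n in('wrist','scene','side')]
cv2.imwrite('pics/u1.png',cv2.resize(np.hstack([S[150:185,180:215],D[140:175,223:258]])[:,:,::-1],None,fx=11,fy=11,interpolation=cv2.INTER_CUBIC))
cv2.imwrite('pics/u2.png',cv2.resize(W[175:245,220:300][:,:,::-1],None,fx=8,fy=8,interpolation=cv2.INTER_CUBIC))
E
```

```text
(no output)
```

View pics/u1.png

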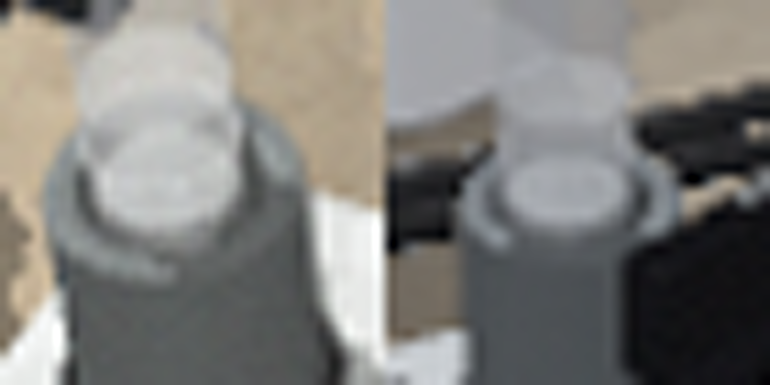

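View pics/u2.png

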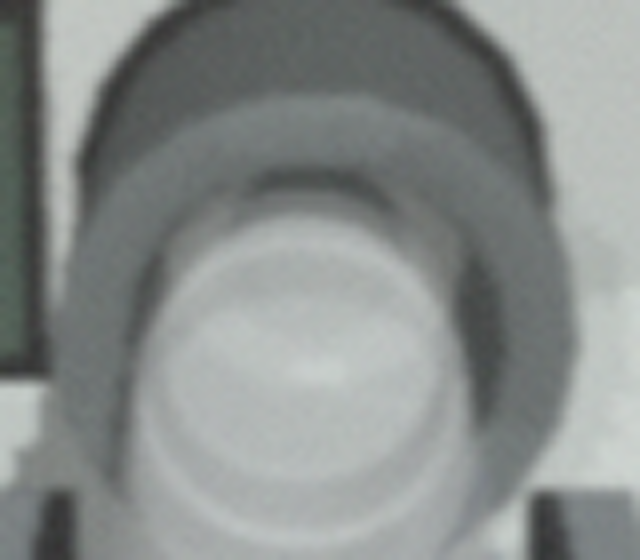

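Emit:
{"fn": "send_rows", "kwargs": {
  "plan": [
    [0.065,0.01,0,0,0,0],
    [0,0,-0.2,0,0,0],
    [0,0,-0.25,0,0,0],
    [0,0,-0.05,0,0,0],
    [0,0,0,0,0,0]
  ]
}}

```text
time_s: 15.55
eef_pos: [0.5153, -0.0537, 0.1349]
orientation: [0.471, 0.544, -0.455, 0.525]
contact_force: [0.2, 0.3, -0.3]
finger_gap: 0.0304
```

```bash
python3 - <<'E'
from h import *
W,S,D=[snap(n,n+'11.png')['img'] for n in('wrist','scene','side')]
o=monitor.get_obs();print(o['eef_pos'],o['contact_force'],o['ft_torque'])
cv2.imwrite('pics/u3.png',cv2.resize(np.hstack([S[140:185,175:220],D[130:175,220:265],W[185:230,235:280]])[:,:,::-1],None,fx=5.5,fy=5.5,interpolation=cv2.INTER_CUBIC))
E
```

```text
[ 0.51550593 -0.0537406   0.13535164] [ 0.47302617 -0.30449775 -0.89968094] [-0.01107109 -0.0032086   0.05335865]
```

View pics/u3.png

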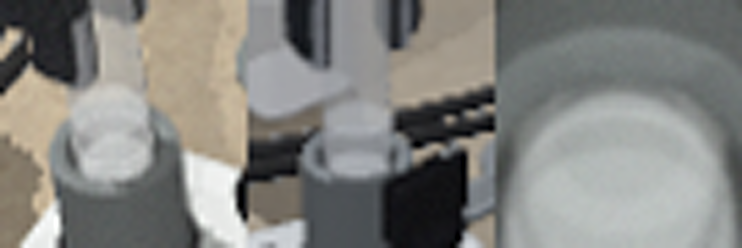

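The foot is about 12 mm into the bore with no contact force. Continuing down.

Emit:
{"fn": "send_rows", "kwargs": {
  "plan": [
    [0,0,-0.2,0,0,0],
    [0,0,-0.2,0,0,0],
    [0,0,-0.2,0,0,0],
    [0,0,-0.15,0,0,0],
    [0,0,0,0,0,0]
  ]
}}

```text
time_s: 16.2
eef_pos: [0.5152, -0.0537, 0.1198]
orientation: [0.471, 0.544, -0.455, 0.525]
contact_force: [0.5, -0.2, 0.6]
finger_gap: 0.0301
```

Emit:
{"fn": "send_rows", "kwargs": {
  "plan": [
    [0,0,-0.15,0,0,0],
    [0,0,-0.15,0,0,0],
    [0,0,0,0,0,0],
    [0,0,0,0,0,0]
  ]
}}

```text
time_s: 16.6
eef_pos: [0.5156, -0.0537, 0.1144]
orientation: [0.471, 0.543, -0.455, 0.525]
contact_force: [0.6, -0.4, 3.5]
finger_gap: 0.0306
```

Emit:
{"fn": "send_rows", "kwargs": {
  "plan": [
    [0,0,-0.15,0,0,0],
    [0,0,-0.15,0,0,0],
    [0,0,-0.15,0,0,0],
    [0,0,0,0,0,0],
    [0,0,0,0,0,0]
  ]
}}

```text
time_s: 17.1
eef_pos: [0.5156, -0.0537, 0.1052]
orientation: [0.471, 0.543, -0.455, 0.525]
contact_force: [-0.3, 0.5, 6.3]
finger_gap: 0.0301
```

Emit:
{"fn": "send_rows", "kwargs": {
  "plan": [
    [0,0,-0.05,0,0,0],
    [0,0,-0.05,0,0,0],
    [0,0,0,0,0,0],
    [0,0,0,0,0,0]
  ]
}}

```text
time_s: 17.5
eef_pos: [0.5157, -0.0537, 0.1033]
orientation: [0.471, 0.543, -0.455, 0.525]
contact_force: [0.5, 0.4, 7.0]
finger_gap: 0.0304
```

Emit:
{"fn": "send_rows", "kwargs": {
  "plan": [
    [0,0,-0.05,0,0,0],
    [0,0,0,0,0,0],
    [0,0,0,0,0,0]
  ]
}}

```text
time_s: 17.8
eef_pos: [0.5157, -0.0537, 0.1023]
orientation: [0.471, 0.543, -0.455, 0.525]
contact_force: [0.8, 1.0, 7.1]
finger_gap: 0.0303
```

Emit:
{"fn": "send_rows", "kwargs": {
  "plan": [
    [0,0,-0.05,0,0,0],
    [0,0,0,0,0,0],
    [0,0,0,0,0,0]
  ]
}}

```text
time_s: 18.1
eef_pos: [0.5159, -0.0537, 0.1016]
orientation: [0.472, 0.543, -0.455, 0.525]
contact_force: [-0.1, 0.2, 11.6]
finger_gap: 0.0302
```

Emit:
{"fn": "send_rows", "kwargs": {
  "plan": [
    [0,0,-0.05,0,0,0],
    [0,0,0,0,0,0],
    [0,0,0,0,0,0]
  ]
}}

```text
time_s: 18.4
eef_pos: [0.5163, -0.0537, 0.1013]
orientation: [0.472, 0.543, -0.455, 0.525]
contact_force: [-3.3, 2.2, 25.7]
finger_gap: 0.0305
```

The force climbed from 7 to 11.6 to 25.7 N while the tool barely moved, so the seat is on its hard stop. I'll ease off slightly and check.

Emit:
{"fn": "send_rows", "kwargs": {
  "plan": [
    [0,0,0.015,0,0,0],
    [0,0,0,0,0,0],
    [0,0,0,0,0,0],
    [0,0,0,0,0,0]
  ]
}}

```text
time_s: 18.8
eef_pos: [0.5161, -0.0537, 0.1014]
orientation: [0.472, 0.543, -0.455, 0.525]
contact_force: [-1.9, 0.4, 20.7]
finger_gap: 0.0299
```

```bash
python3 - <<'E'
from h import *
W,S,D=[snap(n,n+'12.png')['img'] for n in('wrist','scene','side')]
o=monitor.get_obs();print(o['time_s'],o['eef_pos'],o['contact_force'],o['ft_torque'],o['finger_gap'])
cv2.imwrite('pics/u4.png',cv2.resize(np.hstack([S[110:290,150:390],D[90:270,190:350]])[:,:,::-1],None,fx=2,fy=2,interpolation=cv2.INTER_CUBIC))
cv2.imwrite('pics/u5.png',cv2.resize(np.hstack([S[110:190,160:240],D[100:180,205:285]])[:,:,::-1],None,fx=5,fy=5,interpolation=cv2.INTER_CUBIC))
E
```

```text
18.95 [ 0.51614988 -0.05364412  0.10135867] [-2.79803209  1.24355266 21.23565518] [0.19006783 0.57140107 0.02331868] 0.03011194352023251
```

View pics/u4.png

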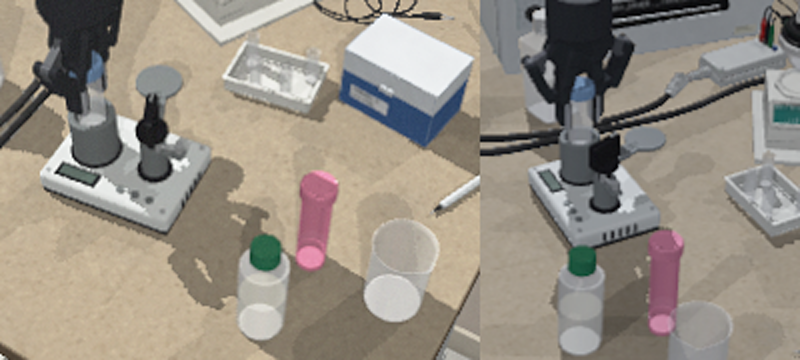

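View pics/u5.png

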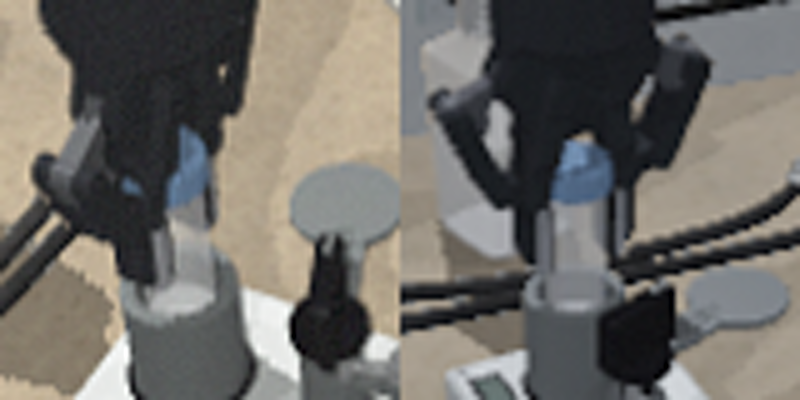

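View pics/wrist12.png

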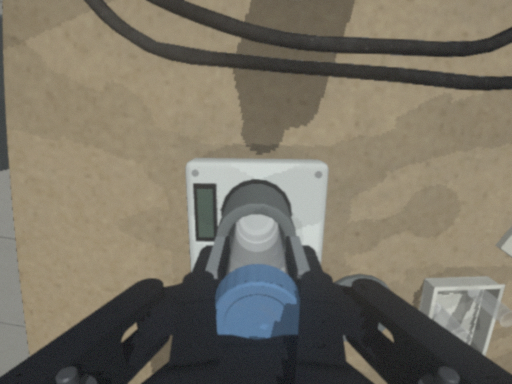

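```bash
python3 - <<'E'
from h import *
o=monitor.get_obs();print(o['eef_pos'],o['contact_force'],abs(o['qvel']).max());print(sign_off())
E
```

```text
[ 0.51614988 -0.05364412  0.10135867] [-2.79803209  1.24355266 21.23565518] 0.0022120982402328445
the job is handed in; nothing more can be done
None
```

I turned the bar knob clockwise about 70°, then stood the blue-capped tube in the well and pressed it down to the seat's stop. I handed the job in at about 19 s, still holding it down; `sign_off` gives no verdict.

**Last checks:**
- **Cover:** in all three camera views the disc matched the predicted 1.2 rad open position, and the last pictures still show it there.
- **Seat:** the force began at 3.5 N near the expected seat height and rose to about 7 N over roughly 14 mm of travel. It then jumped to 25.7 N with almost no further movement, which I took as the hard stop. I eased off slightly and was holding at about 21 N.
- **Tube depth:** by calculation from the tool height, the foot is about 46–47 mm below the rim. I did not see the seat directly.
- **Grip and stillness:** the fingers were closed on the tube at a 30 mm gap, and the arm was still.
- **Bottle and cup:** both are upright and look unmoved in the last pictures.

**What disagreed:** the tube tilted about 2° in the jaws when I lifted it, so I turned the tool to straighten it. The three cameras differed by 1–3 mm on how the foot lay relative to the well. I shifted the tube about 1 mm twice, and it went into the bore with no noticeable side force. At the stop, about 3 N of side force remained.

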